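Push the tall drawer chest home into its bay

TASK

Push the tall drawer chest back into the open bay of the plywood bench organiser until it is fully home: its back against the organiser's back panel, standing square, its drawer fronts in line with the organiser's front edges and only its base board standing out. It is tall, shallow and heavy, so push it low down near its base with the fingertips or the outside of the fingers; it must slide flat on the bench and never rock up on an edge or be lifted. The little jar stays standing on top of it, not touched by the robot, and everything else on the bench is left where it is.

Things in the scene. Friction and masses are not known exactly. Their poses are not given: they have to be found in the camera images.
- chest: loose plywood drawer chest, an upright box 80 mm deep (its x), 130 wide (its y), 190 tall, about 0.9 kg, on a base board. Origin: on the bench under the box's middle; +x points to its back, -x to its front. Starts 45 to 85 mm short of the bay, up to 60 mm to either side, turned by up to 0.25 rad. Wood on wood (friction about 0.6, varies): slides when pushed below about 45 mm height, tips when pushed much higher.
- chest_front (a point): middle of the front edge of the chest's base board, 12.5 mm above the bench and 60 mm in front of the chest's origin. The board is 25 mm thick, 130 wide and 100 deep: flush with the box's sides and back, 20 mm proud of the drawer fronts. Five drawer fronts above it do not open and have flat dark finger holes, no knobs
- organiser: fixed plywood bench organiser, 424 mm wide, 170 tall, in three sections; the middle one is the open bay: no top, and the bench is its floor. Left section (+y): tins on a shelf, right: little drawers, knobs 5 mm proud. Origin: on the bench where the chest's origin is when it is home, the chest's axes then parallel to these: +x into the bay, y across. Back panel's face at x = +40 mm.
- bay_mouth (a point): middle of the bay's mouth, on the bench, in line with the organiser's front edges (40 mm in front of the organiser's origin). The bay is 154 mm wide between its side walls (each 12 mm thick) and 80 mm deep, as deep as the chest's box; the chest's base board stays standing 20 mm out of it
- jar: small lidded glass jar, 40 mm across, 50 mm tall, 0.09 kg, standing loose on top of the chest near its middle. Origin: centre of its underside, at the height of the chest's top, 190 mm
- file: loose flat file lying on the bench to one side of the chest's way, 240 mm long along its x, 22 mm wide, 16 mm high. Origin: on the bench, 115 mm from the handle's end
- pliers: loose pliers lying on the bench to the other side of the chest's way, 157 mm long along its x, 52 mm wide, 12 mm high. Origin: on the bench, 81 mm from the handle ends
- tin: loose round tin standing in front of one side section of the organiser, 48 mm across, 30 mm high. Origin: centre of its underside
- cup: loose small brass cup standing in front of the other side section of the organiser, 44 mm across, 35 mm high. Origin: centre of its underside
- awl: loose orange-handled awl lying on the bench left of the organiser, pointing away from it, about 150 mm long along its x, 30 mm high. Origin: on the bench, under its middle
- bottle: loose clear bottle standing farther left, 60 mm across, 130 mm high. Origin: centre of its underside
- bur_stand: loose round white stand full of burs and small brushes at the right, 120 mm across, about 90 mm high. Origin: centre of its underside
There are look-alikes about, which are no part of the job. What is shaped like the chest but purple or yellow is not meant. What is shaped like the jar but turquoise is not meant.

How it is judged:
By the outcome, as a careful person would: the job done as asked, in the order asked, and still so for the second after the job is handed in, with the robot touching nothing.
It also fails if it takes over 64 s, if anything falls off the work surface, if the arm or the gripper's body presses on something with over 40 N, if the wrist force passes 120 N, or if a joint passes its speed limit or range.

ROBOT

A 7-joint arm with a two-finger parallel gripper is mounted at the origin on the work surface. World frame = base frame: x ahead of the robot, y to its left, z up, the work surface at z = 0. Lengths are in m, angles in rad, forces in N, time in s.
With the tool pointing down it reaches from about 0.425 to 0.95 m from the base axis. Payload 4.7 kg.
Tool frame: the origin (TCP) lies at the very end of the fingers, on their centre line; the grasp point (between the pads) lies 19 mm behind it; z points along the fingers, y is the direction in which the jaws open and shut (so a half turn about z gives the same grasp; the last joint's range is limited). The gripper opens to 87 mm and grips with 3 to 60 N. Pads are 19 mm wide; open, the fingers measure 117 mm over their backs; the gripper's body (75 mm by 190 mm) begins 51 mm behind the grasp point.
Start: joints at [-1.257, 0.469, -0.049, 1.532, 0.024, 1.141, -0.082], TCP at [0.227, 0.636, 0.223] pointing down, gripper open.
Joint ranges: [-2.59, 2.59], [-0.33, 1.99], [-1.39, 1.29], [0.1, 2.45], [-1.04, 4.18], [0.21, 1.99], [-2.66, 2.66]. Speed limits (rad/s): [2.57, 2.57, 3.14, 3.14, 3.14, 3.14, 3.14].

INTERFACE

Orientations are given as a unit quaternion [w, x, y, z].
In Python, from bench import manip gives the robot as it stands.
- The arm moves only by the tool play_rows, never from a script. Its argument "series" is a list of rows, each a list of 7 numbers: the shift along the tool's x, y, z in m, then the turn, a rotation vector about the tool's x, y, z in degrees, then the opening, from 0 (shut) to 1 (fully open). In form: [[tx, ty, tz, rx, ry, rz, grip], ...]. A call has 1 to 12 rows; each row is the pose to reach, as a shift and turn from the pose measured when the call began, along the tool's axes at that moment; what a row does not reach only later rows make up. A row lasts 1/8 s, in which the tool goes at most 62.5 mm and 10.7 degrees, less where a joint would pass 70% of its speed; a pose out of reach is approached as far as the arm can. A call with a gripper value outside its range is refused whole. The fingers move at their own pace and stop on an object; "squeeze" is the grip in N (left out, the last holds). Time passes only in rows, so rows that repeat a pose let the fingers close. It gives the time, the measured TCP pose, the force and the opening at its end, in the units of the state.
- manip.get_state(): the state, without advancing time (a new reading comes with each control period).
- manip.read_camera(name): name is "scene" or "side" or "wrist"; returns the picture (480x640x3 uint8, red, green, blue); there is no depth.
- manip.calibration(name): a dict with "mtx" (3x3 intrinsics, pixels), "dist_coeffs" ([k1, k2, p1, p2, k3] as OpenCV has them; the pictures are not rectified), "view" (4x4, takes a point from world to camera coordinates). Camera axes: x right, y up, looking along -z (the intrinsics and any distortion apply to the point x, -y, -z); pixel columns grow to the right and rows downward; lengths in m; the calibration is good to about 2 mm. A picture is of the moment at which its call begins: read the wrist's pose just before it. calibration takes no time and is no camera call; for the wrist camera it gives the pose at the moment of the call.
- manip.sign_off(): hands the job in, once; it reports no verdict.
Trained networks look in the newest picture that a camera, given by its name, has taken for a name from the list of things; names that differ only in an ending like _2 or _b are one class to them, and where a whole thing is asked for, a point or a joint stands for the part that bears it (a point fixed in the world has none). Each returns a list of dicts, best first, with "conf" (0 to 1); they miss things now and then, are a little off and sometimes report something else, mostly with a low value. They report only what shows in the picture. A call takes as long as a camera call. They do not tell look-alikes from the thing itself.
- manip.boxes_of(camera, query): "location" ([column, row] in pixels, amid what is visible of it).
- manip.silhouettes(camera, query): "mask" (480x640 bool, what is visible of it) and "location" ([column, row] in pixels, amid what is visible of it).
- manip.tip_of(camera, query): "location" ([column, row] in pixels: a listed point, or the origin of a listed thing).
The state is a dict: "time_s": time; "joints": joint angles; "joint_velocities": joint speeds; "tau": joint torques, N m; "eef_pos": TCP position; "eef_rot": TCP orientation; "ft_force": force on the tool from outside, world axes, zero at the start; "torque": the same for the moment, N m; "grip_width": finger opening in m.
Only numpy, scipy, OpenCV 4.12 (cv2) and the standard library are available. Lean on these libraries where they do the work, as an engineer would, in place of code of your own. Each camera call takes 0.05 s, during which the arm holds its last target.

## Working session

There is one attempt and no reset: what is moved stays moved. The work goes in short steps, Python scripts to look and compute and a tool call to move; the robot and the scene stay as the last step left them, time stands still between calls to the robot, and variables do not carry over. Pictures are saved under pics/ and viewed, and the job is handed in when it is done.

Besides the shell and the picture viewer there is one more tool, called after "Request:" by a JSON object that holds its "method" and its "body", one argument or row to a line. play_rows: Moves the arm, as the interface text tells. Its arguments: {"type":"object","properties":{"series":{"type":"array","items":{"type":"array","items":{"type":"number"}}},"squeeze":{"type":"number"}},"required":["series"]}

```bash
ls; mkdir -p pics
cat > h.py <<'E'
import numpy as np, cv2
from bench import manip
def save(n,im): cv2.imwrite('pics/'+n,cv2.cvtColor(im,cv2.COLOR_RGB2BGR))
E
python3 - <<'E'
from h import *
print(manip.get_state())
for c in ['scene','side','wrist']:
    save(c+'0.png',manip.read_camera(c)); k=manip.calibration(c); print(c,np.round(k['mtx'],1).tolist(),k['dist_coeffs'],np.round(k['view'],3).tolist())
E
```

```text
pics
{'time_s': 0.0, 'joints': array([-1.25687846,  0.46943142, -0.04859828,  1.53369002,  0.02408012,
        1.14099568, -0.0822759 ]), 'joint_velocities': array([-0.00047246, -0.00180811, -0.00091039, -0.00210808, -0.00095816,
        0.00048931, -0.00024012]), 'tau': array([-5.49124616e-04, -5.07979596e+01, -8.06285301e-02, -2.36156344e+01,
       -6.13208651e-02,  3.78739298e-02,  1.65822380e-04]), 'eef_pos': array([0.22667765, 0.63516369, 0.22150785]), 'eef_rot': array([-1.39869131e-04,  1.70545932e-01,  9.85349250e-01, -9.59718306e-04]), 'ft_force': array([-0.52265305,  0.44177436,  0.06090013]), 'torque': array([-0.00832323,  0.03349875, -0.00978099]), 'grip_width': 0.0867503040926459}
scene [[439.1, 0.0, 319.7], [0.0, 439.1, 240.0], [0.0, 0.0, 1.0]] [0.00035269 0.         0.         0.         0.        ] [[-0.336, 0.942, -0.0, 0.108], [-0.804, -0.286, 0.521, 0.359], [0.491, 0.175, 0.854, -1.385], [0.0, 0.0, 0.0, 1.0]]
side [[491.8, 0.0, 316.9], [0.0, 491.8, 245.5], [0.0, 0.0, 1.0]] [0.00985647 0.         0.         0.         0.        ] [[-0.593, -0.805, 0.0, 0.359], [0.758, -0.559, 0.336, -0.407], [-0.27, 0.199, 0.942, -1.158], [0.0, 0.0, 0.0, 1.0]]
wrist [[381.4, 0.0, 319.9], [0.0, 381.4, 234.5], [0.0, 0.0, 1.0]] [-0.02863889  0.          0.          0.          0.        ] [[0.336, 0.942, -0.002, -0.673], [-0.912, 0.325, -0.25, 0.029], [-0.234, 0.086, 0.968, -0.391], [0.0, 0.0, 0.0, 1.0]]
```

View pics/scene0.png

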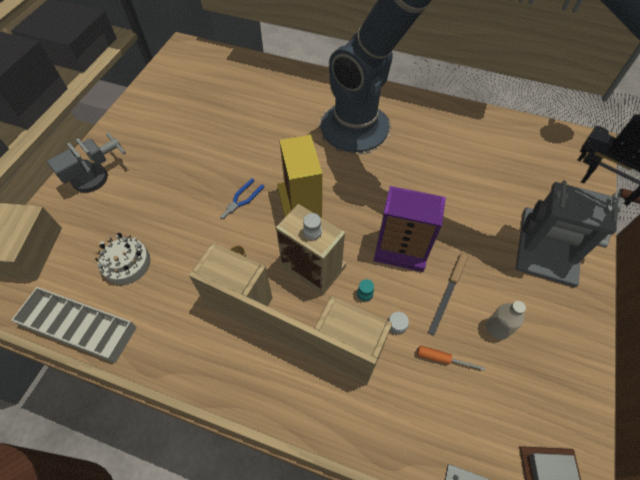

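View pics/side0.png

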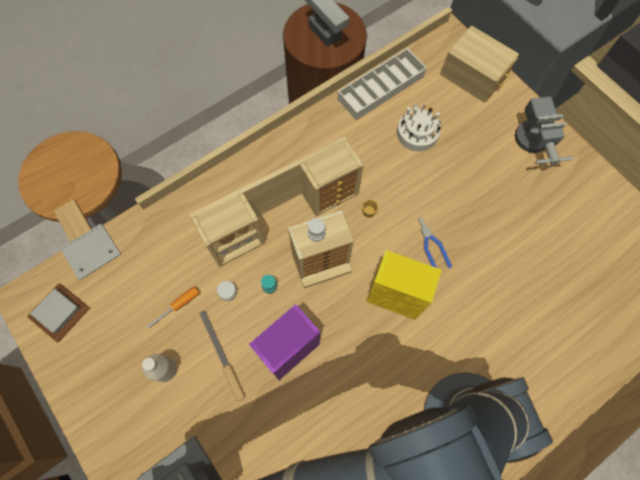

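View pics/wrist0.png

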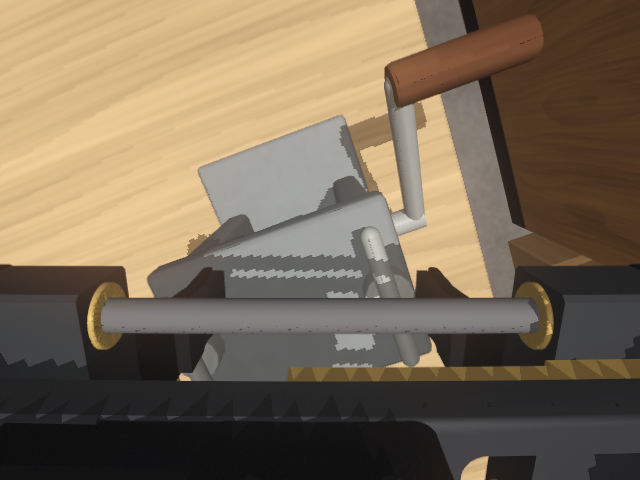

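Run:
```python
from h import *
for c in ['scene','side']:
    im=manip.read_camera(c)
    out={}
    for q in ['chest','organiser','jar']:
        for i,r in enumerate(manip.silhouettes(c,q)):
            m=r['mask']; print(c,q,i,round(r['conf'],2),np.round(r['location']),m.sum(),im[m].mean(0).round())
            out[f'{q}{i}']=m
    np.savez(f'm_{c}.npz',im=im,**out)
    for q in ['chest_front','bay_mouth','organiser','chest','jar']:
        print(c,q,[(round(r['conf'],2),np.round(r['location'],1).tolist()) for r in manip.tip_of(c,q)])
    x0,y0,w,h=(170,130,280,260) if c=='scene' else (180,130,280,260)
    save(c+'_crop.png',cv2.resize(im[y0:y0+h//1,x0:x0+w][:260],None,fx=2.3,fy=2.3,interpolation=cv2.INTER_CUBIC))
```

```text
scene chest 0 0.73 [299. 179.] 2931 [131. 116.  52.]
scene chest 1 0.71 [310. 252.] 3886 [101.  89.  67.]
scene chest 2 0.16 [238. 203.] 353 [ 77.  90. 114.]
scene organiser 0 0.71 [289. 318.] 10576 [127. 112.  84.]
scene jar 0 0.86 [367. 290.] 275 [ 45. 101.  95.]
scene jar 1 0.62 [310. 229.] 423 [126. 128. 121.]
scene chest_front [(0.84, [398.1, 266.4]), (0.64, [282.0, 203.9])]
scene bay_mouth []
scene organiser [(0.7, [293.9, 322.9])]
scene chest [(0.93, [303.7, 202.3]), (0.65, [403.6, 244.4]), (0.63, [313.8, 270.2]), (0.24, [126.2, 262.3])]
scene jar [(0.98, [310.1, 233.8]), (0.6, [364.9, 296.4])]
side chest 0 0.95 [323. 252.] 3136 [170. 147. 102.]
side chest 1 0.9 [405. 284.] 3239 [188. 168.  35.]
side chest 2 0.67 [285. 341.] 2907 [129.  72. 138.]
side organiser 0 0.62 [272. 195.] 8732 [162. 141.  97.]
side jar 0 0.55 [319. 232.] 337 [177. 176. 161.]
side jar 1 0.47 [270. 284.] 266 [ 81. 146. 129.]
side chest_front [(0.73, [328.9, 278.3])]
side bay_mouth []
side organiser [(0.58, [282.9, 217.4]), (0.24, [318.0, 259.9])]
side chest [(0.96, [320.6, 259.8]), (0.74, [395.4, 295.7]), (0.65, [288.5, 347.3])]
side jar [(0.68, [270.9, 288.3]), (0.57, [317.2, 232.9])]
```

View pics/scene_crop.png

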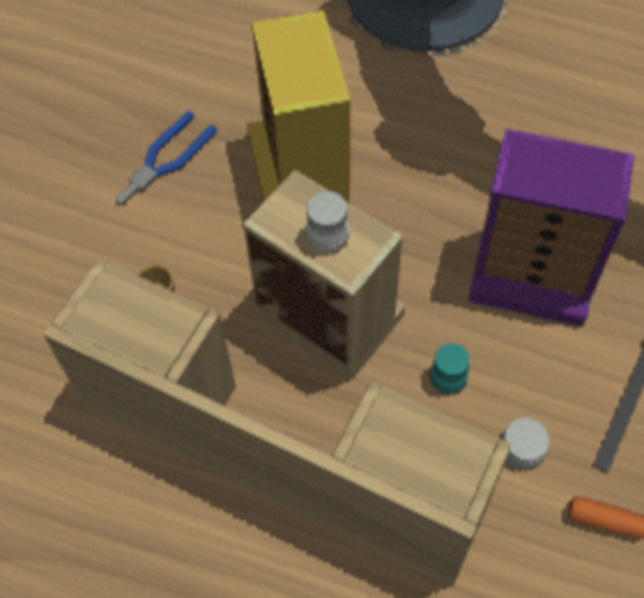

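View pics/side_crop.png

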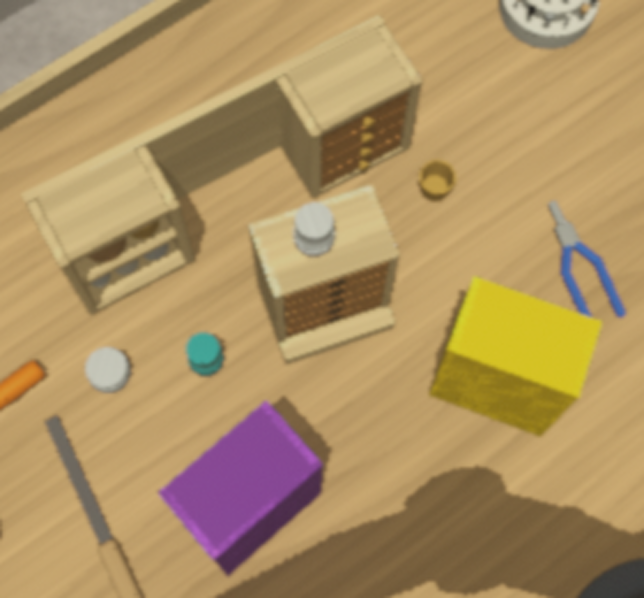

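```bash
cat > fit.py <<'E'
from h import *
from scipy.optimize import minimize, least_squares
def proj(c,P,K=None):
    k=K or manip.calibration(c); P=np.atleast_2d(P); V=np.array(k['view'])
    q=P@V[:3,:3].T+V[:3,3]; q=q*[1,-1,-1]
    return cv2.projectPoints(q.reshape(-1,1,3),np.zeros(3),np.zeros(3),np.array(k['mtx']),np.array(k['dist_coeffs']))[0].reshape(-1,2)
def box(x0,x1,y0,y1,z0,z1): return np.array([[x,y,z] for x in(x0,x1) for y in(y0,y1) for z in(z0,z1)],float)
CH=[box(-.04,.04,-.065,.065,0,.19),box(-.06,.04,-.065,.065,0,.025)]
def ORG(t=.012): return [box(-.04,.04+t,.077,.212,0,.17),box(-.04,.04+t,-.212,-.077,0,.17),box(.04,.04+t,-.212,.212,0,.17)]
def tf(P,p):
    c,s=np.cos(p[2]),np.sin(p[2]); R=np.array([[c,-s,0],[s,c,0],[0,0,1]]); return P@R.T+[p[0],p[1],0]
S=4
def render(c,parts,p,K):
    im=np.zeros((480*S,640*S),np.uint8)
    for P in parts:
        u=proj(c,tf(P,p),K); h=cv2.convexHull(np.round(((u+.5)*S-.5)).astype(np.int32)); cv2.fillConvexPoly(im,h,255)
    return cv2.resize(im,(640,480),interpolation=cv2.INTER_AREA)/255.
def fit(masks,parts,p0,Ks,ign={}):
    def cost(p):
        e=0
        for c,m in masks.items():
            r=render(c,parts,p,Ks[c]); d=abs(r-m)
            if c in ign: d=d[~ign[c]]
            e+=d.sum()/m.sum()
        return e
    best=None
    for k in range(3):
        sx=np.array([[0,0,0],[.03,0,0],[0,.03,0],[0,0,.2]])/(3**k)
        r=minimize(cost,p0,method='Nelder-Mead',options=dict(initial_simplex=np.array(p0)+sx,xatol=1e-4,fatol=1e-4)); p0=r.x
    return r.x,r.fun
def draw(im,c,parts,p,K,col=(255,0,0)):
    f=3; im=cv2.resize(im,None,fx=f,fy=f,interpolation=cv2.INTER_CUBIC)
    for P in parts:
        u=(proj(c,tf(P,p),K)+.5)*f
        for i in range(8):
            for b in (1,2,4):
                if not i&b: cv2.line(im,*[tuple(int(v) for v in u[j]) for j in(i,i|b)],col,1,cv2.LINE_AA)
    return im
E
cat > f1.py <<'E'
from fit import *
Ks={c:manip.calibration(c) for c in('scene','side')}
D={c:np.load(f'm_{c}.npz') for c in Ks}
# init: intersect pixel with plane
def ray(c,uv,z):
    k=Ks[c]; n=cv2.undistortPoints(np.array([[uv]],float),np.array(k['mtx']),np.array(k['dist_coeffs']))[0,0]
    V=np.array(k['view']); R=V[:3,:3]; C=-R.T@V[:3,3]; d=R.T@np.array([n[0],-n[1],-1]); return C+d*(z-C[2])/d[2]
cm={'scene':D['scene']['chest1'],'side':D['side']['chest0']}
jm={'scene':D['scene']['jar1'],'side':D['side']['jar0']}
ig={c:cv2.dilate(jm[c].astype(np.uint8),np.ones((5,5)))>0 for c in Ks}
a=ray('side',(180+285/2.3,130+357/2.3),0); b=ray('side',(180+393/2.3,130+322/2.3),0); print('base front corners',a,b,np.linalg.norm(a-b))
yaw=np.arctan2(*(a-b)[[1,0]])-np.pi/2
mid=(a+b)/2; p0=[mid[0]+.06*np.cos(yaw),mid[1]+.06*np.sin(yaw),yaw]; print('p0',p0)
p,e=fit(cm,CH,p0,Ks,ig); print('chest',p,e)
for c in Ks: print(c,fit({c:cm[c]},CH,p,{c:Ks[c]},ig))
om={'scene':D['scene']['organiser0'],'side':D['side']['organiser0']}
l=ray('side',(180+97/2.3,130+307/2.3),0); r=ray('side',(180+410/2.3,130+150/2.3),0); print('org front',l,r,np.linalg.norm(l-r))
yw=np.arctan2(*(l-r)[[1,0]])-np.pi/2; m=(l+r)/2
o0=[m[0]+.04*np.cos(yw),m[1]+.04*np.sin(yw),yw]; print(o0)
for t in(.006,.012):
    o,e=fit(om,ORG(t),o0,Ks); print('org',t,o,e)
    for c in Ks: print(c,fit({c:om[c]},ORG(t),o,{c:Ks[c]}))
for c in Ks:
    im=D[c]['im']; im=draw(im,c,CH,p,Ks[c]); 
    im2=im
    for P in ORG(t):
        u=(proj(c,tf(P,o),Ks[c])+.5)*3
        for i in range(8):
            for bb in (1,2,4):
                if not i&bb: cv2.line(im2,*[tuple(int(v) for v in u[j]) for j in(i,i|bb)],(0,255,0),1,cv2.LINE_AA)
    x0,y0=(180,190) if c=='scene' else (180,130)
    save(c+'_fit.png',im2[y0*3:(y0+195)*3,x0*3:(x0+230)*3])
np.savez('poses.npz',p=p,o=o)
E
python3 f1.py
```

```text
base front corners [0.49303644 0.12402467 0.        ] [0.45364551 0.00168011 0.        ] 0.1285295058904022
p0 [np.float64(0.5304537219398412), np.float64(0.044463963610478496), np.float64(-0.3114863176957783)]
chest [ 0.52579977  0.04923534 -0.29944701] 0.07877693344450493
scene (array([ 0.5251999 ,  0.04854635, -0.28978694]), np.float64(0.01712330840725379))
side (array([ 0.52558276,  0.05069993, -0.30348314]), np.float64(0.053320078031212484))
org front [6.67332914e-01 2.61632918e-01 2.22044605e-16] [ 0.61126086 -0.14588696  0.        ] 0.41135935959674114
[np.float64(0.6789235414906057), np.float64(0.0524206147561967), np.float64(-0.1367348457655333)]
org 0.006 [ 0.68117058  0.05838363 -0.11543694] 0.06172727371306369
scene (array([ 0.6807333 ,  0.05772876, -0.11292074]), np.float64(0.03263623149713744))
side (array([ 0.68094181,  0.05909134, -0.11787513]), np.float64(0.026771936442923482))
org 0.012 [ 0.67814765  0.05907456 -0.11444032] 0.06592577149906675
scene (array([ 0.67769904,  0.05826859, -0.11488316]), np.float64(0.030619456557206846))
side (array([ 0.67808605,  0.05960786, -0.11664101]), np.float64(0.033031086919421915))
```

View pics/scene_fit.png

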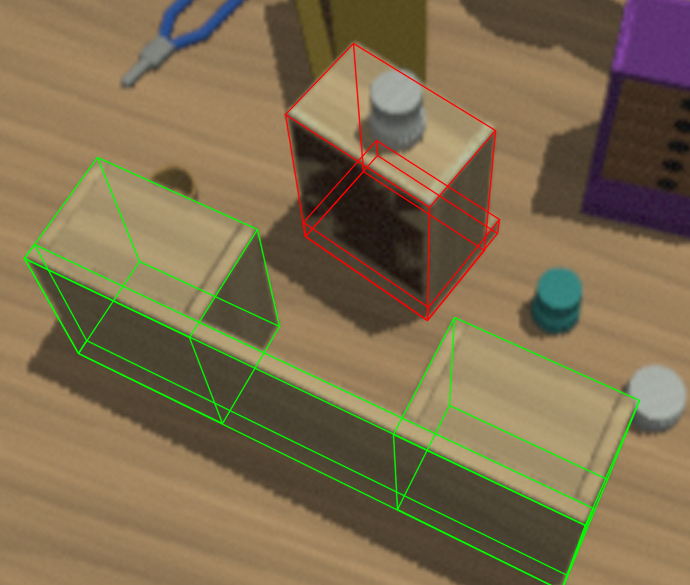

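View pics/side_fit.png

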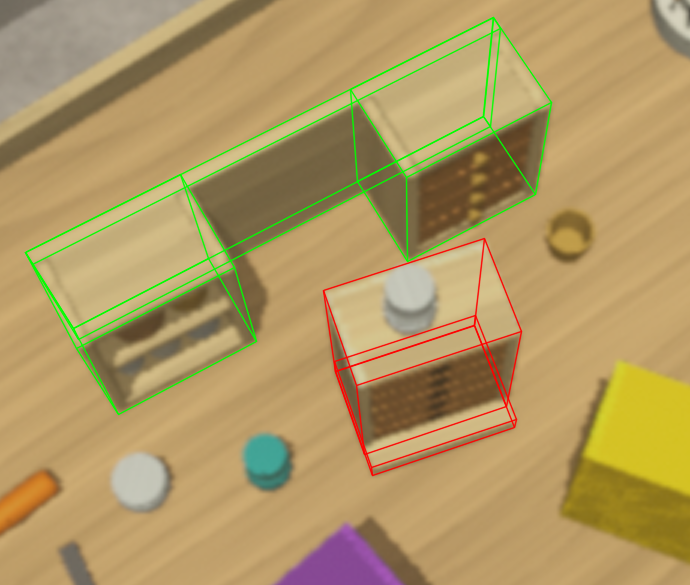

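```bash
cat > f2.py <<'E'
from fit import *
Ks={c:manip.calibration(c) for c in('scene','side')}
D={c:np.load(f'm_{c}.npz') for c in Ks}
P=np.load('poses.npz'); p,o=P['p'],P['o']
def ray(c,uv,z):
    k=Ks[c]; n=cv2.undistortPoints(np.array([[uv]],float),np.array(k['mtx']),np.array(k['dist_coeffs']))[0,0]
    V=np.array(k['view']); R=V[:3,:3]; C=-R.T@V[:3,3]; d=R.T@np.array([n[0],-n[1],-1]); return C+d*(z-C[2])/d[2]
a=ray('side',(180+537/2.3,130+433/2.3),0);b=ray('side',(180+432/2.3,130+392/2.3),0); print('yellow base',a,b)
# try 8 yaw inits with side mask; scene mask partly hidden by the chest -> ignore chest area
ig={'scene':cv2.dilate(D['scene']['chest1'].astype(np.uint8),np.ones((3,3)))>0}
c0=ray('side',(405,284),.1)
best=min((fit({'side':D['side']['chest1'],'scene':D['scene']['chest0']},CH,[c0[0],c0[1],y],Ks,ig)[::-1] for y in np.arange(0,6.28,.785)),key=lambda t:t[0]); print('yellow',best)
c0=ray('side',(285,341),.1)
bp=min((fit({'side':D['side']['chest2']},CH,[c0[0],c0[1],y],Ks)[::-1] for y in np.arange(0,6.28,.785)),key=lambda t:t[0]); print('purple',bp)
def toorg(q,f):
    c,s=np.cos(f[2]),np.sin(f[2]); d=np.array(q)[:2]-f[:2]; return np.round([c*d[0]+s*d[1],-s*d[0]+c*d[1]],4)
print('chest in org',toorg(p,o),p[2]-o[2])
for n,q in(('yellow',best[1]),('purple',bp[1])):
    cs=tf(np.array([[-.06,-.065,0],[-.06,.065,0],[.04,.065,0],[.04,-.065,0]]),q); print(n,'world',cs[:,:2].round(3).tolist(),'chestfr',[toorg(x,p).tolist() for x in cs])
for n,uvs,uvc,z in(('cup',(370,207),(238,250),.0175),('tin',(227,290),(399,322),.015),('turq',(270,284),(366,290),.025),('pliers',(432,240),(243,198),0),('file',(215,340),(450,290),0)):
    for c,uv in(('side',uvs),('scene',uvc)):
        w=ray(c,uv,z); print(n,c,w[:2].round(3),'org',toorg(w,o),'chest',toorg(w,p))
for c in('side','scene'):
    w=ray(c,(319,222) if c=='side' else (312,220),.24); print('jar lid',w[:2],toorg(w,p))
s=manip.get_state(); k=manip.calibration('wrist')['view']; Cw=-k[:3,:3].T@k[:3,3]
from scipy.spatial.transform import Rotation as Ro
q=s['eef_rot']; R=Ro.from_quat([q[1],q[2],q[3],q[0]]).as_matrix(); print('tool axes',R.round(3).tolist(),'cam in tool',R.T@(Cw-s['eef_pos']))
im=draw(D['side']['im'],'side',CH,best[1],Ks['side']); 
save('yel_side.png',im[600:1000,900:1500]); im=draw(D['scene']['im'],'scene',CH,best[1],Ks['scene']); save('yel_scene.png',im[300:800,700:1300])
np.savez('poses.npz',p=p,o=o,y=best[1],pu=bp[1])
E
python3 f2.py
```

```text
yellow base [ 0.2600969  -0.04759088  0.        ] [0.36405414 0.01639908 0.        ]
yellow (np.float64(0.09440153969061035), array([ 0.33293526, -0.04746049,  2.13438008]))
purple (np.float64(0.031902709484206475), array([0.38373068, 0.25102669, 3.22739402]))
chest in org [-0.1502 -0.0272] -0.18500669506704281
yellow world [[0.42, -0.063], [0.31, -0.133], [0.257, -0.048], [0.367, 0.021]] chestfr [[-0.0679, -0.1389], [-0.1524, -0.2377], [-0.2284, -0.1727], [-0.1439, -0.0739]]
purple world [[0.438, 0.321], [0.449, 0.191], [0.349, 0.183], [0.338, 0.312]] chestfr [[-0.1641, 0.2337], [-0.1152, 0.1132], [-0.2079, 0.0756], [-0.2568, 0.1961]]
cup side [ 0.559 -0.144] org [-0.0949 -0.2149] chest [ 0.0889 -0.1743]
cup scene [ 0.541 -0.145] org [-0.1125 -0.2183] chest [ 0.0722 -0.1809]
tin side [0.595 0.29 ] org [-0.1089  0.2202] chest [-0.0049  0.2508]
tin scene [0.591 0.294] org [-0.1132  0.2231] chest [-0.0097  0.2528]
turq side [0.541 0.195] org [-0.1521  0.1188] chest [-0.0287  0.1432]
turq scene [0.543 0.198] org [-0.1503  0.1223] chest [-0.0275  0.147 ]
pliers side [ 0.392 -0.223] org [-0.2525 -0.3128] chest [-0.048  -0.2996]
pliers scene [ 0.374 -0.211] org [-0.271  -0.3029] chest [-0.068  -0.2933]
file side [0.51  0.383] org [-0.2038  0.303 ] chest [-0.1134  0.3147]
file scene [0.461 0.393] org [-0.2539  0.3071] chest [-0.1634  0.3094]
jar lid [0.53260804 0.04770526] [0.007  0.0005]
jar lid [0.53003105 0.05726579] [0.0017 0.0089]
tool axes [[-0.942, 0.336, -0.0], [0.336, 0.942, 0.0], [0.0, 0.0, -1.0]] cam in tool [ 0.0694289  -0.00036138 -0.16270151]
```

View pics/yel_side.png

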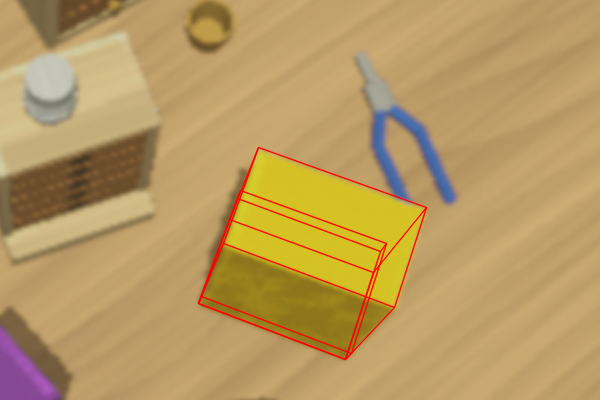

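View pics/yel_scene.png

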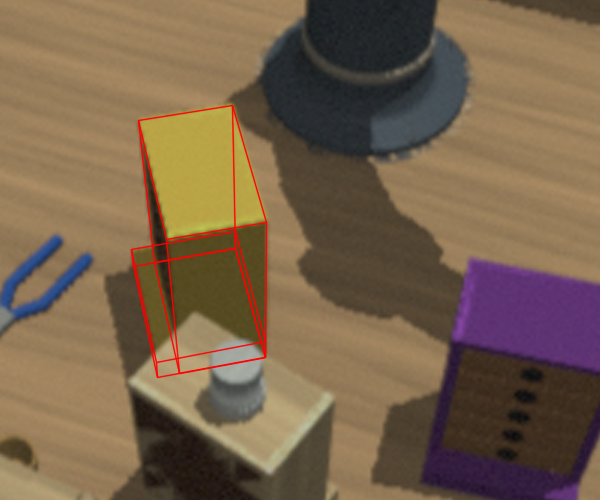

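```bash
cat > coll.py <<'E'
from fit import *
from scipy.spatial.transform import Rotation as Ro
def grid(b,n=13):
    lo,hi=b.min(0),b.max(0); g=[np.linspace(lo[i],hi[i],n) for i in range(3)]
    return np.stack(np.meshgrid(*g,indexing='ij'),-1).reshape(-1,3)
def grip(op=.087):
    h=op/2
    return {'fingL':grid(box(-.0095,.0095,h,h+.015,-.07,0),9),'fingR':grid(box(-.0095,.0095,-h-.015,-h,-.07,0),9),
     'body':grid(box(-.0375,.0375,-.095,.095,-.15,-.07),25),'fl':grid(box(-.04,.04,-.04,.04,-.28,-.15),11),'cam':grid(box(.05,.088,-.015,.015,-.18,-.15),5)}
def sdf(P,b):
    lo,hi=b.min(0),b.max(0); q=np.maximum(lo-P,P-hi); return np.linalg.norm(np.maximum(q,0),axis=1)+np.minimum(q.max(1),0)
def inv(P,p):
    c,s=np.cos(p[2]),np.sin(p[2]); d=P-[p[0],p[1],0]; return np.c_[c*d[:,0]+s*d[:,1],-s*d[:,0]+c*d[:,1],d[:,2]]
def obst(ch,o,y,pu):
    ob={'chest':(CH,ch),'org':(ORG(),o),'yellow':(CH,y),'purple':(CH,pu)}
    for n,(x,yy),r,h in(('cup',(.55,-.1445),.022,.035),('tin',(.593,.292),.024,.03),('turq',(.542,.197),.02,.05)):
        ob[n]=([box(-r,r,-r,r,0,h)],(x,yy,0))
    return ob
def check(pos,R,ob,op=.087,lim=.03):
    res=[]
    for g,P in grip(op).items():
        W=P@R.T+pos
        if W[:,2].min()<.003: res.append((round(float(W[:,2].min()),4),g,'BENCH'))
        for n,(bs,p) in ob.items():
            d=min(sdf(inv(W,p),b).min() for b in bs)
            if d<lim: res.append((round(float(d),4),g,n))
    return sorted(res)
def toolR(xdir_yaw,lean,sign=1):
    """tool down; horizontal push dir at yaw; tool x*sign along it; leaning body away from push dir by lean"""
    f=np.array([np.cos(xdir_yaw),np.sin(xdir_yaw),0]); z=np.array([0,0,-1.])
    zt=np.cos(lean)*z+np.sin(lean)*f; xt=np.cos(lean)*f-np.sin(lean)*z
    xt=xt*sign; yt=np.cross(zt,xt); return np.c_[xt,yt,zt]
def quat(R): q=Ro.from_matrix(R).as_quat(); return q[[3,0,1,2]]
def comp(p,a):
    c,s=np.cos(p[2]),np.sin(p[2]); return np.array([p[0]+c*a[0]-s*a[1],p[1]+s*a[0]+c*a[1],p[2]+a[2]])
E
cat > c1.py <<'E'
from coll import *
Z=np.load('poses.npz'); p,o,y,pu=[Z[k] for k in('p','o','y','pu')]
Ks={c:manip.calibration(c) for c in('scene','side')}
im=draw(np.load('m_scene.npz')['im'],'scene',CH,pu,Ks['scene']); save('pur_scene.png',im[500:900,1050:1450])
ob=obst(p,o,y,pu)
print('SIDE push')
for lean in(25,30):
  for xc in(0,.015,.02,.03):
    t=comp(p,[xc,-.065-.0095-.003,0]); R=toolR(p[2]+np.pi/2,np.radians(lean)); print(lean,xc,t[:2].round(3),check(np.array([t[0],t[1],.015]),R,ob,lim=.02)[:6])
print('FRONT push after, chest at org (-.14,0,0)')
for cx in(-.145,-.135,-.125):
  ch=comp(o,[cx,0,0]); ob=obst(ch,o,y,pu)
  for lean in(10,13,16):
   for yc in(-.005,0,.005):
    t=comp(ch,[-.06-.0095-.003,yc,0]); R=toolR(ch[2],np.radians(lean),-1); print(cx,lean,yc,t[:2].round(3),check(np.array([t[0],t[1],.012]),R,ob,lim=.02)[:6])
print('HOME'); ob=obst(o,o,y,pu); 
for lean in(10,15): t=comp(o,[-.0695,0,0]); print(check(np.array([t[0],t[1],.012]),toolR(o[2],np.radians(lean),-1),ob,lim=.02)[:6])
E
python3 c1.py
```

```text
SIDE push
25 0 [ 0.503 -0.025] [(-0.0084, 'body', 'yellow'), (-0.0019, 'cam', 'chest'), (0.0039, 'fingR', 'chest'), (0.0052, 'fingL', 'chest'), (0.0081, 'body', 'chest')]
25 0.015 [ 0.517 -0.029] [(-0.0019, 'cam', 'chest'), (0.0031, 'body', 'yellow'), (0.0039, 'fingR', 'chest'), (0.0081, 'body', 'chest'), (0.0156, 'body', 'org'), (0.0189, 'fingL', 'chest')]
25 0.02 [ 0.522 -0.031] [(-0.0019, 'cam', 'chest'), (0.0039, 'fingR', 'chest'), (0.0081, 'body', 'chest'), (0.0081, 'body', 'yellow'), (0.0106, 'body', 'org')]
25 0.03 [ 0.532 -0.034] [(-0.0019, 'cam', 'chest'), (0.0008, 'body', 'org'), (0.0039, 'fingR', 'chest'), (0.0081, 'body', 'chest'), (0.0181, 'body', 'yellow')]
30 0 [ 0.503 -0.025] [(-0.0084, 'body', 'yellow'), (0.0043, 'fingR', 'chest'), (0.0055, 'fingL', 'chest'), (0.0113, 'cam', 'chest'), (0.015, 'body', 'chest')]
30 0.015 [ 0.517 -0.029] [(0.0031, 'body', 'yellow'), (0.0043, 'fingR', 'chest'), (0.0113, 'cam', 'chest'), (0.015, 'body', 'chest'), (0.0168, 'body', 'org'), (0.019, 'fingL', 'chest')]
30 0.02 [ 0.522 -0.031] [(0.0043, 'fingR', 'chest'), (0.0081, 'body', 'yell
[... 4568 characters left out ...]
t'), (0.0034, 'fingR', 'chest'), (0.0069, 'body', 'yellow'), (0.0086, 'body', 'purple'), (0.0157, 'body', 'chest')]
-0.125 16 0 [0.482 0.082] [(0.0034, 'fingL', 'chest'), (0.0034, 'fingR', 'chest'), (0.0037, 'body', 'purple'), (0.0101, 'body', 'yellow'), (0.0157, 'body', 'chest')]
-0.125 16 0.005 [0.483 0.087] [(-0.0012, 'body', 'purple'), (0.0034, 'fingL', 'chest'), (0.0034, 'fingR', 'chest'), (0.0132, 'body', 'yellow'), (0.0157, 'body', 'chest')]
HOME
[(0.0001, 'fingL', 'chest'), (0.0001, 'fingR', 'chest'), (0.0047, 'body', 'chest'), (0.0047, 'body', 'org'), (0.0162, 'fl', 'chest')]
[(0.0003, 'fingL', 'chest'), (0.0003, 'fingR', 'chest'), (0.0114, 'body', 'chest'), (0.0114, 'body', 'org')]
```

View pics/pur_scene.png

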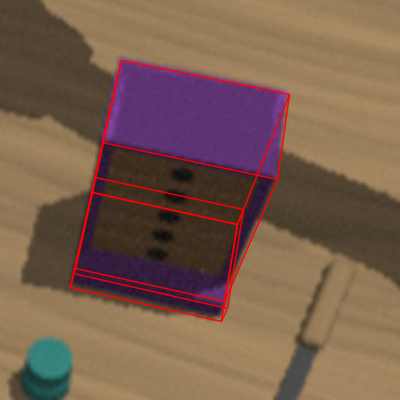

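```bash
cat > rows.py <<'E'
from coll import *
def cur():
    s=manip.get_state(); q=s['eef_rot']; return s['eef_pos'],Ro.from_quat([q[1],q[2],q[3],q[0]]).as_matrix(),s
def rows(targets,g,nd=4):
    p0,R0,s=cur(); out=[]
    for pt,Rt in targets:
        t=R0.T@(np.array(pt)-p0); r=np.degrees(Ro.from_matrix(R0.T@Rt).as_rotvec())
        out.append([round(float(v),nd) for v in t]+[round(float(v),1) for v in r]+[g])
    for o in out: print(o)
    return out
def unrows(rw):
    p0,R0,s=cur(); return [(p0+R0@np.array(r[:3]),R0@Ro.from_rotvec(np.radians(r[3:6])).as_matrix()) for r in rw]
E
cat > c2.py <<'E'
from rows import *
Z=np.load('poses.npz'); p,o,y,pu=[Z[k] for k in('p','o','y','pu')]
ob=obst(p,o,y,pu)
for lean in(30,33):
 for xc in(.01,.015,.02):
  for tw in(-.1,0,.1):
   for so in(.012,):
    t=comp(p,[xc,-.065-.0095-so,0]); R=toolR(p[2]+np.pi/2+tw,np.radians(lean)); 
    m=min((check(np.array([t[0],t[1],z]),R,ob,op=0,lim=.05)[0] for z in(.015,.05,.1,.15)),key=lambda a:a[0])
    e=comp(o,[-.145+.02+.0,-.065-.0095,0]); Re=toolR(o[2]+np.pi/2+tw,np.radians(lean)); ob2=obst(comp(o,[-.145,0,0]),o,y,pu)
    Rn=toolR(p[2]+np.pi/2+tw,np.radians(lean))
    print(lean,xc,tw,t[:2].round(3),m,'END',check(np.array([e[0],e[1],.015]),Re,ob2,op=0)[:3],'noturn',check(np.array([e[0],e[1],.015]),Rn,ob2,op=0)[:3])
E
python3 c2.py
```

```text
30 0.01 -0.1 [ 0.51  -0.036] (-0.0045, 'body', 'yellow') END [(-0.0093, 'body', 'org'), (-0.0002, 'fingR', 'chest'), (0.0013, 'fingL', 'chest')] noturn [(-0.0055, 'body', 'org'), (-0.0037, 'body', 'chest'), (-0.0026, 'fingR', 'chest')]
30 0.01 0 [ 0.51  -0.036] (-0.0013, 'body', 'yellow') END [(-0.01, 'body', 'org'), (0.0013, 'fingL', 'chest'), (0.0013, 'fingR', 'chest')] noturn [(-0.0079, 'body', 'org'), (-0.0013, 'fingR', 'chest'), (0.0014, 'fingL', 'chest')]
30 0.01 0.1 [ 0.51  -0.036] (0.0016, 'body', 'yellow') END [(-0.0203, 'body', 'org'), (-0.0002, 'fingL', 'chest'), (0.0013, 'fingR', 'chest')] noturn [(-0.0093, 'body', 'org'), (0.0, 'fingR', 'chest'), (0.0013, 'fingL', 'chest')]
30 0.015 -0.1 [ 0.515 -0.038] (-0.0009, 'body', 'yellow') END [(-0.0093, 'body', 'org'), (-0.0002, 'fingR', 'chest'), (0.0013, 'fingL', 'chest')] noturn [(-0.0055, 'body', 'org'), (-0.0037, 'body', 'chest'), (-0.0026, 'fingR', 'chest')]
30 0.015 0 [ 0.515 -0.038] (0.0031, 'body', 'yellow') END [(-0.01, 'body', 'org'), (0.0013, 'fingL', 'chest'), (0.0013, 'fingR', 'chest')] noturn [(-0.0079, 'body', 'o
[... 2375 characters left out ...]
est')]
33 0.02 -0.1 [ 0.519 -0.039] (0.0037, 'body', 'yellow') END [(-0.0089, 'body', 'org'), (0.0001, 'fingR', 'chest'), (0.0016, 'fingL', 'chest')] noturn [(-0.0043, 'body', 'org'), (-0.0024, 'fingR', 'chest'), (0.0003, 'body', 'chest')]
33 0.02 0 [ 0.519 -0.039] (0.0081, 'body', 'yellow') END [(-0.01, 'body', 'org'), (0.0015, 'fingL', 'chest'), (0.0015, 'fingR', 'chest')] noturn [(-0.0072, 'body', 'org'), (-0.0011, 'fingR', 'chest'), (0.0017, 'fingL', 'chest')]
33 0.02 0.1 [ 0.519 -0.039] (0.0115, 'body', 'yellow') END [(-0.0208, 'body', 'org'), (0.0001, 'fingL', 'chest'), (0.0016, 'fingR', 'chest')] noturn [(-0.0091, 'body', 'org'), (0.0003, 'fingR', 'chest'), (0.0016, 'fingL', 'chest')]
```

```bash
cat > c3.py <<'E'
from rows import *
Z=np.load('poses.npz'); p,o,y,pu=[Z[k] for k in('p','o','y','pu')]
ob=obst(p,o,y,pu)
for lean in(30,):
 for ox in(-.165,-.16,-.155,-.15,-.145):
  for tw in(0,.1):
   for oy in(-.118,-.112,-.105,):
    t=comp(o,[ox,oy,0]); R=toolR(o[2]+np.pi/2+tw,np.radians(lean)); 
    m=sum((check(np.array([t[0],t[1],z]),R,ob,op=.03,lim=.05) for z in(.015,.05,.1,.15)),[])
    by={}
    for d,g,n in sorted(m): by.setdefault((g,n),d)
    e=comp(o,[ox,-.065-.0082,0]);ob2=obst(comp(o,[-.145,0,0]),o,y,pu)
    print(ox,tw,oy,t[:2].round(3),list(by.items())[:5],'END',check(np.array([e[0],e[1],.015]),R,ob2,op=.03)[:3])
E
python3 c3.py
```

```text
-0.165 0 -0.118 [ 0.501 -0.039] [(('body', 'yellow'), -0.0034), (('fingL', 'chest'), 0.0134), (('fingR', 'chest'), 0.0217), (('body', 'chest'), 0.0223), (('body', 'cup'), 0.023)] END [(-0.0035, 'body', 'yellow'), (-0.0, 'fingL', 'chest'), (-0.0, 'fingR', 'chest')]
-0.165 0 -0.112 [ 0.501 -0.033] [(('body', 'yellow'), -0.0035), (('fingL', 'chest'), 0.0075), (('fingR', 'chest'), 0.0158), (('body', 'chest'), 0.0163), (('cam', 'chest'), 0.0171)] END [(-0.0035, 'body', 'yellow'), (-0.0, 'fingL', 'chest'), (-0.0, 'fingR', 'chest')]
-0.165 0 -0.105 [ 0.502 -0.026] [(('body', 'yellow'), -0.0034), (('fingL', 'chest'), 0.0006), (('fingR', 'chest'), 0.0089), (('body', 'chest'), 0.0094), (('cam', 'chest'), 0.0103)] END [(-0.0035, 'body', 'yellow'), (-0.0, 'fingL', 'chest'), (-0.0, 'fingR', 'chest')]
-0.165 0.1 -0.118 [ 0.501 -0.039] [(('body', 'yellow'), -0.0025), (('fingL', 'chest'), 0.0107), (('body', 'chest'), 0.0182), (('body', 'org'), 0.02), (('cam', 'chest'), 0.0216)] END [(-0.003, 'fingL', 'chest'), (0.0009, 'body', 'yellow'), (0.0015, 'fingR', 'chest')]
-0.165 0.1 -0.112 [ 0.501 -0.033] 
[... 6135 characters left out ...]
, 'yellow'), 0.0163), (('cam', 'chest'), 0.0179), (('fingR', 'chest'), 0.0196)] END [(-0.003, 'fingL', 'chest'), (-0.0003, 'body', 'org'), (0.0015, 'fingR', 'chest')]
-0.145 0.1 -0.112 [ 0.521 -0.036] [(('body', 'org'), -0.0003), (('fingL', 'chest'), 0.0032), (('cam', 'chest'), 0.012), (('fingR', 'chest'), 0.0137), (('body', 'chest'), 0.0138)] END [(-0.003, 'fingL', 'chest'), (-0.0003, 'body', 'org'), (0.0015, 'fingR', 'chest')]
-0.145 0.1 -0.105 [ 0.522 -0.029] [(('fingL', 'chest'), -0.0031), (('body', 'org'), -0.0003), (('cam', 'chest'), 0.0052), (('body', 'chest'), 0.0069), (('fingR', 'chest'), 0.0069)] END [(-0.003, 'fingL', 'chest'), (-0.0003, 'body', 'org'), (0.0015, 'fingR', 'chest')]
```

Run:
```python
from rows import *
Z=np.load('poses.npz'); o=Z['o']
p0,R0,s=cur()
t=comp(o,[-.15,-.118,0]); a1=np.arctan2(t[1],t[0]); r1=np.hypot(t[0],t[1]); a0=np.arctan2(p0[1],p0[0]); r0=np.hypot(p0[0],p0[1])
Re=toolR(o[2]+np.pi/2,0); w=Ro.from_matrix(Re@R0.T).as_rotvec(); print(t,w,a0,a1,r0,r1)
tg=[]
for k in range(1,13):
    f=max(0,(k-1)/11); f=k/12
    a=a0+f*(a1-a0); r=r0+f*(r1-r0); z=min(.34,p0[2]+.05*k)
    tg.append(([r*np.cos(a),r*np.sin(a),z],Ro.from_rotvec([0,0,f*w[2]]).as_matrix()@R0))
rows(tg,0.345,3)
```

```text
[ 0.51565432 -0.04102498 -0.11444032] [-6.30004335e-05  3.65718508e-05 -1.34246808e+00] 1.228055949515684 -0.07939185072592365 0.6750187721660703 0.5172837021860935
[-0.072, -0.017, -0.05, -0.0, -0.0, 6.4, 0.345]
[-0.14, -0.042, -0.1, -0.0, -0.0, 12.8, 0.345]
[-0.204, -0.073, -0.117, -0.0, -0.0, 19.2, 0.345]
[-0.263, -0.111, -0.117, -0.0, -0.0, 25.6, 0.345]
[-0.316, -0.154, -0.117, -0.0, -0.0, 32.0, 0.345]
[-0.363, -0.202, -0.117, -0.0, -0.0, 38.5, 0.345]
[-0.403, -0.253, -0.117, -0.0, -0.0, 44.9, 0.345]
[-0.436, -0.308, -0.117, -0.0, -0.0, 51.3, 0.345]
[-0.463, -0.365, -0.117, -0.0, -0.0, 57.7, 0.345]
[-0.482, -0.423, -0.117, -0.0, -0.0, 64.1, 0.345]
[-0.494, -0.482, -0.117, -0.0, -0.0, 70.5, 0.345]
[-0.499, -0.54, -0.117, -0.0, -0.0, 76.9, 0.345]
```

Request:
{"method": "play_rows", "body": {
  "series": [
    [-0.03,-0.01,-0.04,0,0,2,0.345],
    [-0.072,-0.017,-0.09,0,0,6.4,0.345],
    [-0.12,-0.035,-0.117,0,0,11,0.345],
    [-0.17,-0.056,-0.117,0,0,16,0.345],
    [-0.22,-0.083,-0.117,0,0,21,0.345],
    [-0.263,-0.111,-0.117,0,0,25.6,0.345],
    [-0.316,-0.154,-0.117,0,0,32,0.345],
    [-0.363,-0.202,-0.117,0,0,38.5,0.345],
    [-0.403,-0.253,-0.117,0,0,44.9,0.345],
    [-0.436,-0.308,-0.117,0,0,51.3,0.345],
    [-0.463,-0.365,-0.117,0,0,57.7,0.345],
    [-0.482,-0.423,-0.117,0,0,64.1,0.345]
  ]
}}

```text
time_s: 2.55
eef_pos: [0.5389, 0.0862, 0.3397]
eef_rot: [0.0, 0.669, 0.743, 0.0]
ft_force: [1.2, -0.3, -0.8]
grip_width: 0.0302
```

Run:
```python
from rows import *
Z=np.load('poses.npz'); o=Z['o']
print(cur()[2]['joints'].round(3))
t=comp(o,[-.15,-.118,0]); 
tg=[([t[0],t[1]-.0,.34],toolR(o[2]+np.pi/2,np.radians(l))) for l in(0,10,20,30)]
tg+=[([t[0],t[1],z],toolR(o[2]+np.pi/2,np.radians(30))) for z in(.28,.22)]
rows(tg,0.345,3)
```

```text
[-0.585  0.171  0.411  1.697 -0.071  1.287 -0.055]
[-0.124, -0.036, -0.0, 0.0, -0.0, 12.6, 0.345]
[-0.124, -0.036, -0.0, -1.1, 10.0, 12.6, 0.345]
[-0.124, -0.036, -0.0, -2.2, 19.9, 12.5, 0.345]
[-0.124, -0.036, -0.0, -3.3, 29.9, 12.3, 0.345]
[-0.124, -0.036, 0.06, -3.3, 29.9, 12.3, 0.345]
[-0.124, -0.037, 0.12, -3.3, 29.9, 12.3, 0.345]
```

Request:
{"method": "play_rows", "body": {
  "series": [
    [-0.06,-0.018,0,0,0,6.3,0.345],
    [-0.12,-0.036,0,0,0,12.6,0.345],
    [-0.124,-0.036,0,-1.1,10,12.6,0.345],
    [-0.124,-0.036,0,-2.2,20,12.5,0.345],
    [-0.124,-0.036,0,-3.3,30,12.3,0.345],
    [-0.124,-0.036,0.03,-3.3,30,12.3,0.345],
    [-0.124,-0.036,0.08,-3.3,30,12.3,0.345],
    [-0.124,-0.036,0.12,-3.3,30,12.3,0.345],
    [-0.124,-0.036,0.12,-3.3,30,12.3,0.345]
  ]
}}

```text
time_s: 3.68
eef_pos: [0.5145, -0.0402, 0.2174]
eef_rot: [-0.175, 0.721, 0.642, 0.192]
ft_force: [-0.2, -0.5, 1.7]
grip_width: 0.0301
```

Run:
```python
from rows import *
Z=np.load('poses.npz'); p,o,y,pu=[Z[k] for k in('p','o','y','pu')]
a,R,s=cur(); print(a,s['joints'].round(3),s['ft_force'])
t=comp(o,[-.15,-.118,0]); Rt=toolR(o[2]+np.pi/2,np.radians(30)); print(t, np.degrees(Ro.from_matrix(R.T@Rt).as_rotvec()))
print(check(a,R,obst(p,o,y,pu),op=.03)[:4])
for c in('scene','side'): save(c+'1.png',manip.read_camera(c))
```

```text
[ 0.51448862 -0.04015018  0.21743031] [-0.152  0.319  0.56   1.943 -0.724  1.21   0.647] [-0.23606909 -0.50169765  1.69498897]
[ 0.51565432 -0.04102498 -0.11444032] [-0.277178   -0.14826784 -0.16238662]
[]
```

View pics/side1.png

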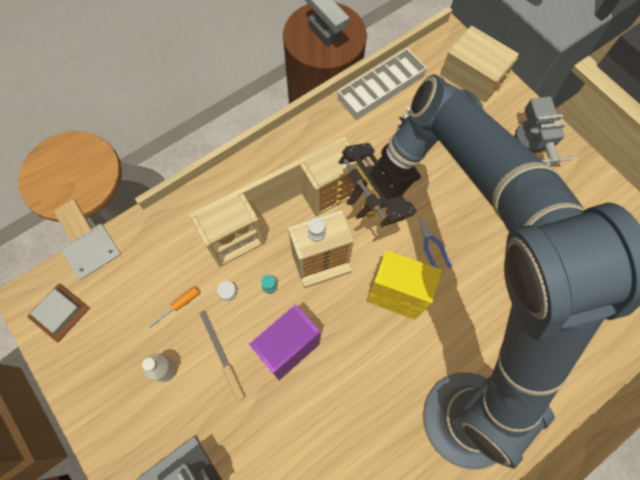

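View pics/scene1.png

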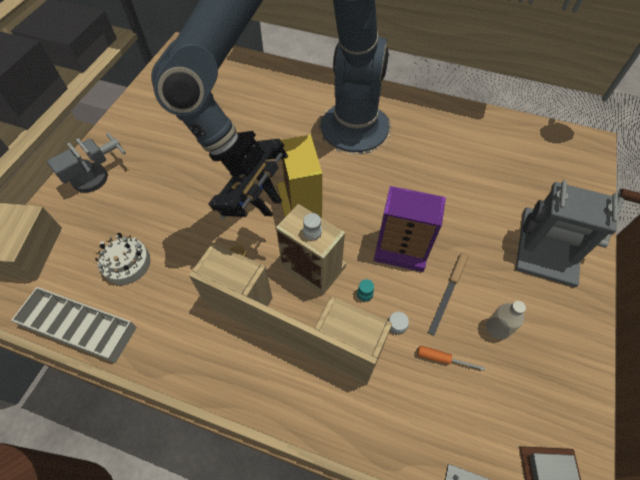

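Run:
```python
from rows import *
Z=np.load('poses.npz'); p,o,y,pu=[Z[k] for k in('p','o','y','pu')]
t=comp(o,[-.15,-.118,0]); Rt=toolR(o[2]+np.pi/2,np.radians(30))
r=rows([([t[0],t[1],z],Rt) for z in(.18,.13,.08,.04,.02,.012)],.345,3)
for a,R in unrows(r): print(a.round(4),check(a,R,obst(p,o,y,pu),op=.03)[:3])
```

```text
[-0.021, -0.001, 0.035, 0.1, -0.1, 0.0, 0.345]
[-0.046, -0.001, 0.078, 0.1, -0.1, 0.0, 0.345]
[-0.071, -0.002, 0.122, 0.1, -0.1, 0.0, 0.345]
[-0.091, -0.002, 0.156, 0.1, -0.1, 0.0, 0.345]
[-0.101, -0.002, 0.174, 0.1, -0.1, 0.0, 0.345]
[-0.105, -0.002, 0.181, 0.1, -0.1, 0.0, 0.345]
[ 0.5159 -0.0415  0.18  ] [(0.0118, 'fingL', 'chest'), (0.0193, 'fingR', 'chest')]
[ 0.516  -0.0416  0.1303] [(0.0119, 'fingL', 'chest'), (0.0143, 'body', 'yellow'), (0.0147, 'body', 'org')]
[ 0.5152 -0.041   0.0797] [(0.0095, 'body', 'yellow'), (0.0114, 'fingL', 'chest'), (0.0155, 'body', 'org')]
[ 0.5152 -0.0412  0.0402] [(0.0096, 'body', 'yellow'), (0.0116, 'fingL', 'chest'), (0.0154, 'body', 'org')]
[ 0.5153 -0.0409  0.0196] [(0.0097, 'body', 'yellow'), (0.0112, 'fingL', 'chest'), (0.0153, 'body', 'org')]
[ 0.5153 -0.0408  0.0116] [(0.0097, 'body', 'yellow'), (0.0112, 'fingL', 'chest'), (0.0153, 'body', 'org')]
```

Request:
{"method": "play_rows", "body": {
  "series": [
    [-0.021,-0.001,0.035,0,0,0,0.345],
    [-0.046,-0.001,0.078,0,0,0,0.345],
    [-0.071,-0.002,0.122,0,0,0,0.345],
    [-0.091,-0.002,0.156,0,0,0,0.345],
    [-0.1,-0.002,0.172,0,0,0,0.345],
    [-0.105,-0.002,0.181,0,0,0,0.345],
    [-0.105,-0.002,0.181,0,0,0,0.345]
  ]
}}

```text
time_s: 4.65
eef_pos: [0.5162, -0.0411, 0.0125]
eef_rot: [-0.172, 0.72, 0.643, 0.195]
ft_force: [-1.1, -0.0, 0.3]
grip_width: 0.0304
```

```bash
cat > look.py <<'E'
import sys
from rows import *
n=sys.argv[1]
Z=np.load('poses.npz'); p,o,y,pu=[Z[k] for k in('p','o','y','pu')]
a,R,s=cur(); print('tcp',a.round(4),'lean',np.degrees(np.arccos(-R[2,2])).round(1),'F',s['ft_force'].round(1),'t',s['time_s'],'q',s['joints'].round(2))
ims=[]
for c in('scene','side'):
    im=manip.read_camera(c); np.save(f'last_{c}.npy',im)
    x0,y0=(190,170) if c=='scene' else (200,140)
    ims.append(cv2.resize(im[y0:y0+190,x0:x0+190],None,fx=2.1,fy=2.1,interpolation=cv2.INTER_CUBIC))
save(n+'.png',np.hstack(ims))
E
python3 look.py l2
```

```text
tcp [ 0.5162 -0.0411  0.0125] lean 30.2 F [-1.1 -0.   0.3] t 4.65 q [ 0.01  0.63  0.39  2.07 -1.    0.92  1.03]
```

View pics/l2.png

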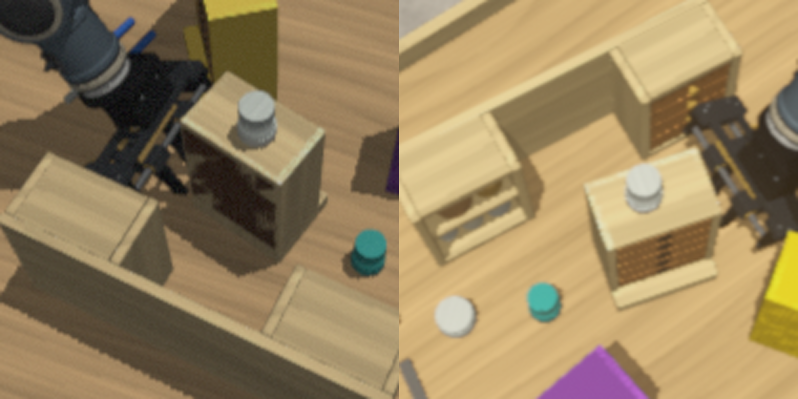

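Request:
{"method": "play_rows", "body": {
  "series": [
    [0.0035,0,0.002,0,0,0,0.345],
    [0.007,0,0.004,0,0,0,0.345],
    [0.0095,0,0.0055,0,0,0,0.345],
    [0.012,0,0.007,0,0,0,0.345],
    [0.0145,0,0.0085,0,0,0,0.345],
    [0.017,0,0.01,0,0,0,0.345],
    [0.0195,0,0.0115,0,0,0,0.345],
    [0.0215,0,0.0125,0,0,0,0.345]
  ]
}}

```text
time_s: 5.75
eef_pos: [0.522, -0.0213, 0.0133]
eef_rot: [-0.166, 0.723, 0.642, 0.196]
ft_force: [2.4, -8.3, 2.3]
grip_width: 0.0299
```

```bash
python3 look.py l3
```

```text
tcp [ 0.522  -0.0213  0.0133] lean 29.8 F [ 2.4 -8.3  2.3] t 5.75 q [-0.01  0.62  0.35  2.08 -1.01  0.88  1.  ]
```

View pics/l3.png

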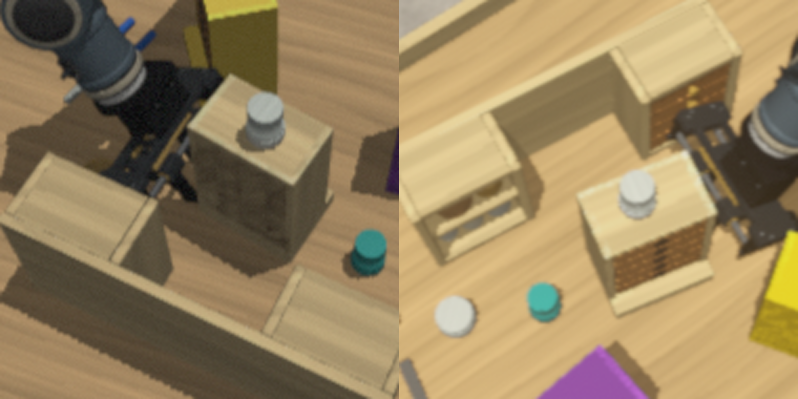

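```bash
cat > refit.py <<'E'
import sys
from rows import *
Z=dict(np.load('poses.npz')); p,o=Z['p'],Z['o']
Ks={c:manip.calibration(c) for c in('scene','side')}
cams=sys.argv[2].split(',') if len(sys.argv)>2 else ['scene','side']
ms={};ig={};ims={}
a,R,s=cur()
pred=np.array(eval(sys.argv[3])) if len(sys.argv)>3 else p
for c in cams:
    ims[c]=manip.read_camera(c)
    pc=proj(c,[[*p[:2],.1]],Ks[c])[0]
    L=[r for r in manip.silhouettes(c,'chest')]
    L=[r for r in L if np.linalg.norm(r['location']-pc)<45 and r['conf']>.3]
    L.sort(key=lambda r:np.linalg.norm(r['location']-pc))
    if not L: print(c,'missed'); continue
    ms[c]=L[0]['mask'].astype(float)
    J=manip.silhouettes(c,'jar'); i=np.zeros((480,640),bool)
    for r in J: i|=cv2.dilate(r['mask'].astype(np.uint8),np.ones((5,5)))>0
    # gripper hull region ignored
    for k,P in grip(s['grip_width']).items():
        W=P@R.T+a; h=cv2.convexHull(proj(c,W,Ks[c]).astype(np.float32)).astype(np.int32); t=np.zeros((480,640),np.uint8); cv2.fillConvexPoly(t,h,1); i|=cv2.dilate(t,np.ones((9,9)))>0
    ig[c]=i&~((ms[c]>0)) if c!='x' else i
    i2=np.zeros_like(i)
    ig[c]=i
q,e=fit(ms,CH,p,Ks,ig)
def toorg(q):
    c,s_=np.cos(o[2]),np.sin(o[2]); d=np.array(q)[:2]-o[:2]; return np.round([c*d[0]+s_*d[1],-s_*d[0]+c*d[1],q[2]-o[2]],4)
print('chest world',q.round(4),'org',toorg(q),'cost',round(e,3),'tcp org',toorg([a[0],a[1],0])[:2])
for c in ms: qq,ee=fit({c:ms[c]},CH,q,{c:Ks[c]},ig); print(c,toorg(qq),round(ee,3))
out=[]
for c in ms:
    im=draw(ims[c],c,CH,q,Ks[c]); u=(proj(c,[[*q[:2],.1]],Ks[c])[0]*3).astype(int); out.append(im[max(0,u[1]-200):u[1]+200,u[0]-195:u[0]+195])
save(sys.argv[1]+'.png',np.hstack([cv2.resize(x,(390,400)) for x in out]))
Z['p']=q; np.savez('poses.npz',**Z)
E
python3 refit.py r3
```

```text
chest world [ 0.5249  0.0595 -0.2201] org [-0.1523 -0.0171 -0.1057] cost 0.037 tcp org [-0.146  -0.0971]
scene [-0.1523 -0.0181 -0.1002] 0.014
side [-0.1526 -0.0164 -0.1196] 0.018
```

View pics/r3.png

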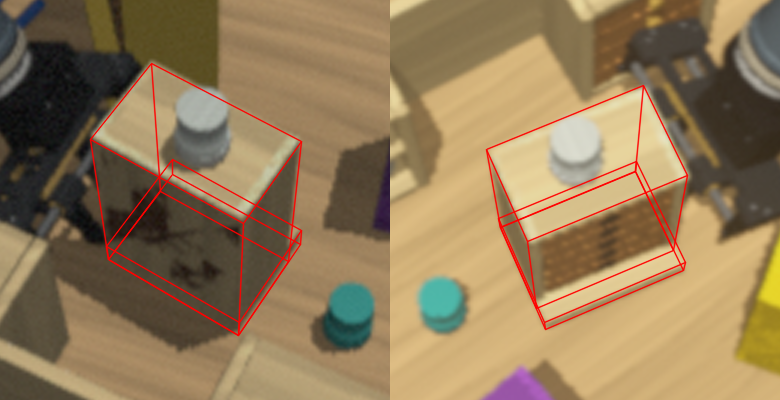

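Request:
{"method": "play_rows", "body": {
  "series": [
    [0.003,0,0.0017,0,0,0,0.345],
    [0.0055,0,0.0032,0,0,0,0.345],
    [0.008,0,0.0046,0,0,0,0.345],
    [0.0105,0,0.006,0,0,0,0.345],
    [0.013,0,0.0075,0,0,0,0.345],
    [0.0155,0,0.009,0,0,0,0.345],
    [0.018,0,0.0104,0,0,0,0.345],
    [0.0205,0,0.0118,0,0,0,0.345],
    [0.0215,0,0.0124,0,0,0,0.345]
  ]
}}

```text
time_s: 7.28
eef_pos: [0.5268, -0.0, 0.0133]
eef_rot: [-0.163, 0.724, 0.641, 0.195]
ft_force: [0.4, -7.8, 3.3]
grip_width: 0.0301
```

```bash
python3 look.py l4;python3 refit.py r4
```

```text
tcp [ 0.5268 -0.      0.0133] lean 29.5 F [ 0.4 -7.8  3.3] t 7.275 q [-0.02  0.6   0.3   2.08 -1.02  0.84  0.96]
chest world [ 0.5216  0.0768 -0.1188] org [-0.1575 -0.0002 -0.0044] cost 0.041 tcp org [-0.1437 -0.0759]
scene [-0.1579 -0.0012 -0.0003] 0.014
side [-0.1578  0.0011 -0.0089] 0.019
```

View pics/r4.png

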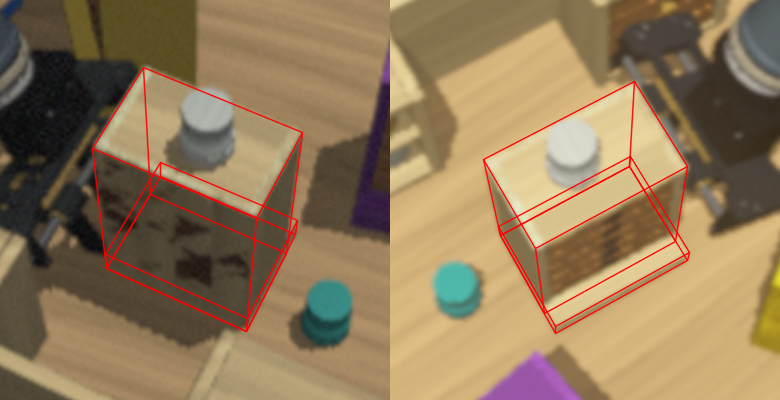

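```bash
cat > c4.py <<'E'
from rows import *
Z=np.load('poses.npz'); p,o,y,pu=[Z[k] for k in('p','o','y','pu')]
ob=obst(p,o,y,pu)
def m(pos,R,op):
    G=grip(op); out={}
    for g in('fingL','fingR','body','fl'):
        W=G[g]@R.T+pos
        for n in('chest','yellow','purple'):
            bs,q=ob[n]; d=min(sdf(inv(W,q),b).min() for b in bs); k=('f' if g[0:4]=='fing' else 'b',n); out[k]=min(out.get(k,9),d)
    return out
res=[]
for op in(0,.087):
 for tw in np.arange(-.3,.31,.1):
  for lean in(8,10,12,15):
   for side in(0,.05,-.05,.1,-.1):   # roll about push axis
    for yc in np.arange(-.05,.051,.01):
     R=toolR(p[2]+tw,np.radians(lean),-1); R=Ro.from_rotvec(np.array([np.cos(p[2]),np.sin(p[2]),0])*side).as_matrix()@R if side else R
     zz=.014+ (abs(side)*.06 if op>0 else abs(side)*.015)
     x=-.0695; 
     t=comp(p,[x,yc,0]); d=m(np.array([t[0],t[1],zz]),R,op)
     # shift back so finger dist=.002
     x-= .002-d[('f','chest')]; 
     t=comp(p,[x,yc,0]); d=m(np.array([t[0],t[1],zz]),R,op)
     if d[('f','chest')]>.006: continue
     c=min(d[('b','chest')]+.002,d[('b','yellow')],d[('b','purple')],d[('f','yellow')])
     res.append((round(c,4),op,round(tw,2),lean,side,round(yc,3),round(x,4),{k:round(v,4) for k,v in d.items()}))
res.sort(key=lambda r:-r[0])
for op in(0,.087):
    for r in [r for r in res if r[1]==op][:5]: print(r)
for r in [r for r in res if r[4]==0][:4]: print(r)
E
python3 c4.py
```

```text
(np.float64(0.0019), 0, np.float64(0.1), 8, -0.05, np.float64(-0.01), np.float64(-0.0729), {('f', 'chest'): np.float64(0.002), ('f', 'yellow'): np.float64(0.076), ('f', 'purple'): np.float64(0.0951), ('b', 'chest'): np.float64(0.0001), ('b', 'yellow'): np.float64(0.0019), ('b', 'purple'): np.float64(0.0079)})
(np.float64(0.0018), 0, np.float64(0.2), 12, -0.1, np.float64(-0.01), np.float64(-0.0741), {('f', 'chest'): np.float64(0.002), ('f', 'yellow'): np.float64(0.0735), ('f', 'purple'): np.float64(0.0933), ('b', 'chest'): np.float64(-0.0002), ('b', 'yellow'): np.float64(0.002), ('b', 'purple'): np.float64(0.0058)})
(np.float64(0.0013), 0, np.float64(0.1), 8, 0, np.float64(0.0), np.float64(-0.0729), {('f', 'chest'): np.float64(0.002), ('f', 'yellow'): np.float64(0.0805), ('f', 'purple'): np.float64(0.0886), ('b', 'chest'): np.float64(-0.0007), ('b', 'yellow'): np.float64(0.0037), ('b', 'purple'): np.float64(0.005)})
(np.float64(0.0013), 0, np.float64(0.1), 8, 0.1, np.float64(0.01), np.float64(-0.0729), {('f', 'chest'): np.float64(0.002), ('f', 'yellow'): np.float64(0.0829), ('f', 'pur
[... 2553 characters left out ...]
oat64(-0.0007), ('b', 'yellow'): np.float64(0.0037), ('b', 'purple'): np.float64(0.005)})
(np.float64(0.0005), 0, np.float64(0.0), 8, 0, np.float64(0.0), np.float64(-0.0714), {('f', 'chest'): np.float64(0.002), ('f', 'yellow'): np.float64(0.0817), ('f', 'purple'): np.float64(0.0873), ('b', 'chest'): np.float64(0.004), ('b', 'yellow'): np.float64(0.0005), ('b', 'purple'): np.float64(0.001)})
(np.float64(0.0005), 0.087, np.float64(0.0), 8, 0, np.float64(0.0), np.float64(-0.0714), {('f', 'chest'): np.float64(0.002), ('f', 'yellow'): np.float64(0.0537), ('f', 'purple'): np.float64(0.045), ('b', 'chest'): np.float64(0.004), ('b', 'yellow'): np.float64(0.0005), ('b', 'purple'): np.float64(0.001)})
```

```bash
cat > ov.py <<'E'
from rows import *
a,R,s=cur()
for c in('scene','side'):
    K=manip.calibration(c); im=np.load(f'last_{c}.npy'); f=5
    u=proj(c,[a-R[:,2]*.1],K)[0]; x0,y0=int(u[0]-60),int(u[1]-55)
    big=cv2.resize(im[y0:y0+110,x0:x0+120],None,fx=f,fy=f,interpolation=cv2.INTER_CUBIC)
    big=np.clip(big.astype(float)*1.8,0,255).astype(np.uint8)
    for z,col in((-.07,(255,0,0)),(-.09,(255,255,0)),(-.11,(0,255,0)),(-.13,(0,255,255)),(-.15,(255,0,255))):
        q=np.array([[-.0375,-.095,z],[.0375,-.095,z],[.0375,.095,z],[-.0375,.095,z]])@R.T+a
        v=((proj(c,q,K)+.5-[x0,y0])*f).astype(int); cv2.polylines(big,[v.reshape(-1,1,2)],True,col,1,cv2.LINE_AA)
    save(f'ov_{c}.png',big)
E
python3 ov.py
```

```text
(no output)
```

View pics/ov_scene.png

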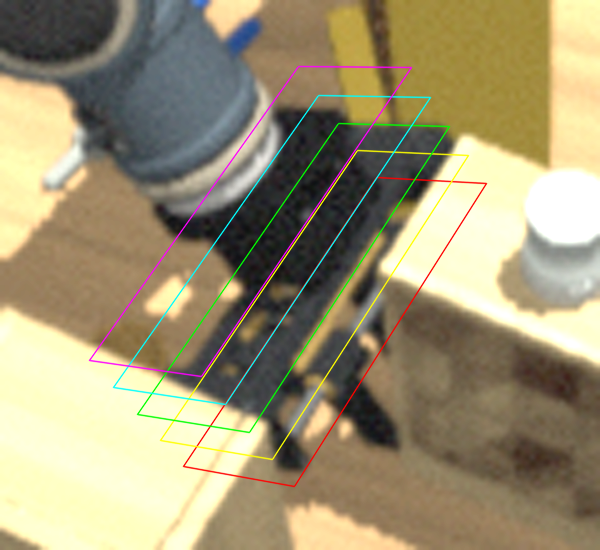

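View pics/ov_side.png

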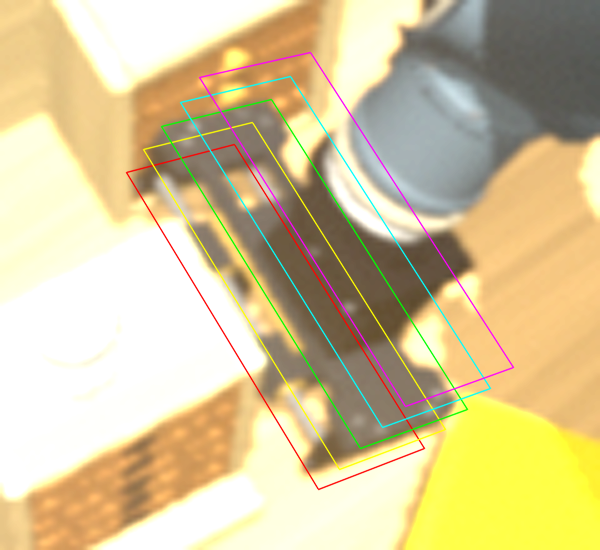

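```bash
python3 - <<'E'
s=open('coll.py').read()
s=s.replace("'body':grid(box(-.0375,.0375,-.095,.095,-.15,-.07),25)","'body':grid(box(-.0375,.0375,-.095,.095,-.12,-.07),25),'cen':grid(box(-.045,.045,-.065,.065,-.18,-.12),15)")
open('coll.py','w').write(s)
s=open('c4.py').read()
s=s.replace("'body','fl')","'body','cen','fl')").replace("for side in(0,.05,-.05,.1,-.1)","for side in(0,)")
open('c4.py','w').write(s)
E
python3 c4.py | sed 's/np.float64//g'
```

```text
((0.0038), 0, (0.1), 10, 0, (0.0), (-0.0728), {('f', 'chest'): (0.002), ('f', 'yellow'): (0.0788), ('f', 'purple'): (0.0884), ('b', 'chest'): (0.0018), ('b', 'yellow'): (0.0039), ('b', 'purple'): (0.0051)})
((0.0019), 0, (0.0), 8, 0, (0.0), (-0.0714), {('f', 'chest'): (0.002), ('f', 'yellow'): (0.0817), ('f', 'purple'): (0.0873), ('b', 'chest'): (0.0035), ('b', 'yellow'): (0.0038), ('b', 'purple'): (0.0019)})
((0.0011), 0, (0.2), 12, 0, (0.0), (-0.0741), {('f', 'chest'): (0.002), ('f', 'yellow'): (0.0758), ('f', 'purple'): (0.0902), ('b', 'chest'): (-0.0002), ('b', 'yellow'): (0.0011), ('b', 'purple'): (0.01)})
((0.0008), 0, (0.0), 10, 0, (0.0), (-0.0714), {('f', 'chest'): (0.002), ('f', 'yellow'): (0.0802), ('f', 'purple'): (0.0868), ('b', 'chest'): (0.0066), ('b', 'yellow'): (0.0008), ('b', 'purple'): (0.0011)})
((0.0008), 0, (0.1), 8, 0, (-0.01), (-0.0729), {('f', 'chest'): (0.002), ('f', 'yellow'): (0.0738), ('f', 'purple'): (0.0984), ('b', 'chest'): (-0.0004), ('b', 'yellow'): (0.0008), ('b', 'purple'): (0.0152)})
((0.0038), 0.087, (0.1), 8, 0, (0.0), (-0.0772), {('f', 'chest'):
[... 1116 characters left out ...]
'chest'): (0.0018), ('b', 'yellow'): (0.0039), ('b', 'purple'): (0.0051)})
((0.0038), 0.087, (0.1), 8, 0, (0.0), (-0.0772), {('f', 'chest'): (0.002), ('f', 'yellow'): (0.0528), ('f', 'purple'): (0.0445), ('b', 'chest'): (0.003), ('b', 'yellow'): (0.0038), ('b', 'purple'): (0.0046)})
((0.0022), 0.087, (0.2), 8, 0, (0.0), (-0.0812), {('f', 'chest'): (0.0003), ('f', 'yellow'): (0.0538), ('f', 'purple'): (0.0453), ('b', 'chest'): (0.0002), ('b', 'yellow'): (0.0061), ('b', 'purple'): (0.0086)})
((0.0019), 0, (0.0), 8, 0, (0.0), (-0.0714), {('f', 'chest'): (0.002), ('f', 'yellow'): (0.0817), ('f', 'purple'): (0.0873), ('b', 'chest'): (0.0035), ('b', 'yellow'): (0.0038), ('b', 'purple'): (0.0019)})
```

```bash
cat > c5.py <<'E'
import re
s=open('c4.py').read()
s=s.replace("for op in(0,.087):\n for tw in np.arange(-.3,.31,.1)","for op in(.06,.087):\n for tw in np.arange(.04,.2,.02)").replace("(8,10,12,15)","(8,9,10,11)").replace("np.arange(-.05,.051,.01)","np.arange(-.009,.01,.003)").replace("d[('b','chest')]+.002","d[('b','chest')]-.000").replace("for op in(0,.087):\n    for r","for op in(.06,.087):\n    for r")
exec(s)
E
python3 c5.py | sed 's/np.float64//g'
```

```text
((0.0032), 0.06, (0.1), 9, 0, (0.0), (-0.0758), {('f', 'chest'): (0.002), ('f', 'yellow'): (0.0603), ('f', 'purple'): (0.0581), ('b', 'chest'): (0.0035), ('b', 'yellow'): (0.0032), ('b', 'purple'): (0.0046)})
((0.0032), 0.06, (0.12), 9, 0, (0.0), (-0.0767), {('f', 'chest'): (0.002), ('f', 'yellow'): (0.0602), ('f', 'purple'): (0.0582), ('b', 'chest'): (0.0032), ('b', 'yellow'): (0.0035), ('b', 'purple'): (0.0054)})
((0.0031), 0.06, (0.14), 10, 0, (0.003), (-0.0775), {('f', 'chest'): (0.002), ('f', 'yellow'): (0.061), ('f', 'purple'): (0.0554), ('b', 'chest'): (0.0031), ('b', 'yellow'): (0.0041), ('b', 'purple'): (0.0031)})
((0.0029), 0.06, (0.08), 9, 0, (0.0), (-0.0749), {('f', 'chest'): (0.002), ('f', 'yellow'): (0.0605), ('f', 'purple'): (0.058), ('b', 'chest'): (0.0039), ('b', 'yellow'): (0.0029), ('b', 'purple'): (0.0039)})
((0.0028), 0.06, (0.04), 8, 0, (0.0), (-0.0732), {('f', 'chest'): (0.002), ('f', 'yellow'): (0.0618), ('f', 'purple'): (0.058), ('b', 'chest'): (0.0028), ('b', 'yellow'): (0.0041), ('b', 'purple'): (0.003)})
((0.0035), 0.087, (0.16), 9, 0, (0.003), (-0.0806), 
[... 1143 characters left out ...]
st'): (0.0035), ('b', 'yellow'): (0.0045), ('b', 'purple'): (0.0037)})
((0.0032), 0.06, (0.1), 9, 0, (0.0), (-0.0758), {('f', 'chest'): (0.002), ('f', 'yellow'): (0.0603), ('f', 'purple'): (0.0581), ('b', 'chest'): (0.0035), ('b', 'yellow'): (0.0032), ('b', 'purple'): (0.0046)})
((0.0032), 0.06, (0.12), 9, 0, (0.0), (-0.0767), {('f', 'chest'): (0.002), ('f', 'yellow'): (0.0602), ('f', 'purple'): (0.0582), ('b', 'chest'): (0.0032), ('b', 'yellow'): (0.0035), ('b', 'purple'): (0.0054)})
((0.0032), 0.087, (0.06), 8, 0, (0.0), (-0.0749), {('f', 'chest'): (0.002), ('f', 'yellow'): (0.0531), ('f', 'purple'): (0.0445), ('b', 'chest'): (0.0032), ('b', 'yellow'): (0.0036), ('b', 'purple'): (0.0034)})
```

Run:
```python
from rows import *
Z=np.load('poses.npz'); p,o,y,pu=[Z[k] for k in('p','o','y','pu')]
a,R,s=cur(); f=np.array([np.cos(o[2]+np.pi/2),np.sin(o[2]+np.pi/2),0])
T=[(a-f*.008,R)]+[(a-f*.016+[0,0,z],R) for z in(0,.04,.1,.16,.22,.28,.31)]
r=rows(T,.345,3)
for x,Rr in unrows(r): print(check(x,Rr,obst(p,o,y,pu),op=.03,lim=.02)[:2])
```

```text
[-0.007, 0.0, -0.004, 0.0, 0.0, 0.0, 0.345]
[-0.014, 0.0, -0.008, 0.0, 0.0, 0.0, 0.345]
[0.006, 0.001, -0.043, 0.0, 0.0, 0.0, 0.345]
[0.035, 0.002, -0.095, 0.0, 0.0, 0.0, 0.345]
[0.065, 0.003, -0.147, 0.0, 0.0, 0.0, 0.345]
[0.094, 0.003, -0.199, 0.0, 0.0, 0.0, 0.345]
[0.124, 0.004, -0.252, 0.0, 0.0, 0.0, 0.345]
[0.139, 0.005, -0.278, 0.0, 0.0, 0.0, 0.345]
[(0.01, 'body', 'org'), (0.0103, 'fingR', 'chest')]
[(0.0101, 'body', 'org'), (0.0141, 'body', 'yellow')]
[(0.0096, 'body', 'org'), (0.0145, 'body', 'yellow')]
[(0.0096, 'body', 'org'), (0.0151, 'body', 'yellow')]
[(0.0179, 'fingR', 'chest'), (0.0182, 'fingL', 'chest')]
[]
[]
[]
```

Request:
{"method": "play_rows", "body": {
  "series": [
    [-0.007,0,-0.004,0,0,0,0.345],
    [-0.014,0,-0.008,0,0,0,0.345],
    [0.006,0,-0.043,0,0,0,0.345],
    [0.035,0,-0.095,0,0,0,0.345],
    [0.065,0,-0.147,0,0,0,0.345],
    [0.094,0,-0.199,0,0,0,0.345],
    [0.124,0,-0.252,0,0,0,0.345],
    [0.139,0,-0.278,0,0,0,0.345],
    [0.139,0,-0.278,0,0,0,0.345]
  ]
}}

```text
time_s: 8.8
eef_pos: [0.5208, -0.0153, 0.3261]
eef_rot: [-0.161, 0.723, 0.642, 0.197]
ft_force: [-1.0, 0.6, -0.4]
grip_width: 0.0298
```

```bash
python3 refit.py r5
python3 - <<'E'
from rows import *
Z=np.load('poses.npz'); p,o=Z['p'],Z['o']
a,R,s=cur(); print(a,s['joints'].round(2),s['time_s'])
Rt=toolR(o[2]+.1,np.radians(9),-1); t=comp(p,[-.0785,0,0]); t=[t[0],t[1],.33]
R1=toolR(o[2]+.1,0,-1); w=Ro.from_matrix(Rt@R.T).as_rotvec(); print(np.degrees(w),t)
T=[(a+(np.array(t)-a)*min(1,k/11),Ro.from_rotvec(w*min(1,k/11)).as_matrix()@R) for k in range(1,13)]
rows(T,.69,3)
E
```

```text
chest world [ 0.522   0.077  -0.1123] org [-0.1572 -0.      0.0022] cost 0.154 tcp org [-0.1478 -0.0918]
scene [-0.1576 -0.0003  0.0005] 0.124
side [-0.1572  0.0006 -0.0069] 0.025
[ 0.51959327 -0.01481153  0.32210885] [-0.16  0.17  0.47  1.83 -0.61  1.3   0.4 ] 9.1
[-33.07281273 -27.80006074  92.11421337] [np.float64(0.4439893425940177), np.float64(0.08578174846663009), 0.33]
[0.008, -0.008, 0.003, 1.6, -2.6, -8.7, 0.69]
[0.015, -0.016, 0.007, 3.2, -5.1, -17.5, 0.69]
[0.023, -0.024, 0.01, 4.9, -7.7, -26.2, 0.69]
[0.03, -0.032, 0.013, 6.5, -10.3, -34.9, 0.69]
[0.038, -0.04, 0.017, 8.1, -12.9, -43.7, 0.69]
[0.045, -0.048, 0.02, 9.7, -15.4, -52.4, 0.69]
[0.053, -0.056, 0.023, 11.4, -18.0, -61.1, 0.69]
[0.06, -0.064, 0.027, 13.0, -20.6, -69.9, 0.69]
[0.068, -0.072, 0.03, 14.6, -23.1, -78.6, 0.69]
[0.076, -0.08, 0.033, 16.2, -25.7, -87.4, 0.69]
[0.083, -0.087, 0.037, 17.9, -28.3, -96.1, 0.69]
[0.083, -0.087, 0.037, 17.9, -28.3, -96.1, 0.69]
```

View pics/r5.png

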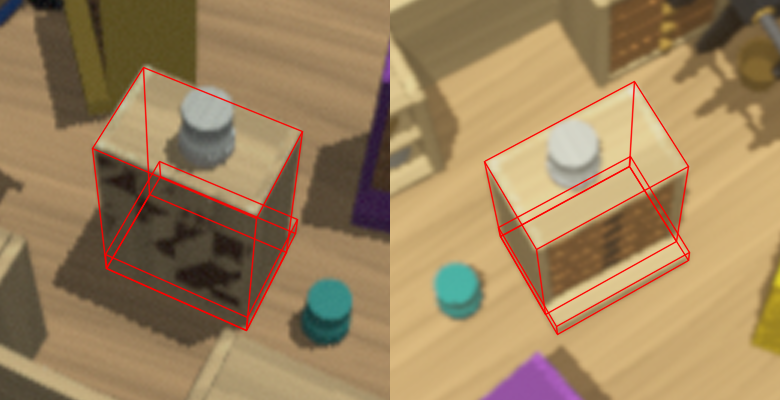

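Request:
{"method": "play_rows", "body": {
  "series": [
    [0.008,-0.008,0.003,1.6,-2.6,-8.7,0.69],
    [0.015,-0.016,0.007,3.2,-5.1,-17.5,0.69],
    [0.023,-0.024,0.01,4.9,-7.7,-26.2,0.69],
    [0.03,-0.032,0.013,6.5,-10.3,-34.9,0.69],
    [0.038,-0.04,0.017,8.1,-12.9,-43.7,0.69],
    [0.045,-0.048,0.02,9.7,-15.4,-52.4,0.69],
    [0.053,-0.056,0.023,11.4,-18,-61.1,0.69],
    [0.06,-0.064,0.027,13,-20.6,-69.9,0.69],
    [0.068,-0.072,0.03,14.6,-23.1,-78.6,0.69],
    [0.076,-0.08,0.033,16.2,-25.7,-87.4,0.69],
    [0.083,-0.087,0.037,17.9,-28.3,-96.1,0.69],
    [0.083,-0.087,0.037,17.9,-28.3,-96.1,0.69]
  ]
}}

```text
time_s: 10.6
eef_pos: [0.4433, 0.0869, 0.3289]
eef_rot: [0.077, 0.006, 0.997, -0.001]
ft_force: [-0.1, 0.2, -0.3]
grip_width: 0.06
```

Run:
```python
from rows import *
Z=np.load('poses.npz'); p,o,y,pu=[Z[k] for k in('p','o','y','pu')]
a,R,s=cur(); print(a,s['joints'].round(2),s['time_s'],s['ft_force'].round(1))
Rt=toolR(o[2]+.1,np.radians(9),-1); t=comp(p,[-.0775,0,0]); print(np.degrees(Ro.from_matrix(R.T@Rt).as_rotvec()),t)
r=rows([([t[0],t[1],z],Rt) for z in(.33,.28,.23,.18,.14,.10)],.69,3)
for x,Rr in unrows(r): print(x.round(4),check(x,Rr,obst(p,o,y,pu),op=.06,lim=.02)[:4])
for c in('scene','side'): save(c+'6.png',manip.read_camera(c))
```

```text
[0.44329525 0.0869169  0.32891193] [-0.48 -0.08  0.14  1.98  0.07  1.1   1.2 ] 10.6 [-0.1  0.2 -0.3]
[-0.0221062  -0.12554754  0.11864616] [ 0.44498305  0.0856697  -0.11228222]
[-0.002, -0.001, -0.001, -0.0, -0.1, 0.1, 0.69]
[0.006, -0.001, 0.049, -0.0, -0.1, 0.1, 0.69]
[0.014, -0.001, 0.098, -0.0, -0.1, 0.1, 0.69]
[0.021, -0.001, 0.147, -0.0, -0.1, 0.1, 0.69]
[0.027, -0.001, 0.187, -0.0, -0.1, 0.1, 0.69]
[0.034, -0.001, 0.226, -0.0, -0.1, 0.1, 0.69]
[0.4451 0.0859 0.3302] []
[0.4449 0.0859 0.2796] []
[0.4446 0.0858 0.2299] []
[0.4452 0.0858 0.1804] []
[0.4455 0.0858 0.14  ] [(0.0144, 'body', 'purple'), (0.0162, 'body', 'yellow')]
[0.4446 0.0857 0.1004] [(0.005, 'body', 'yellow'), (0.0051, 'body', 'purple'), (0.0057, 'body', 'chest')]
```

View pics/scene6.png

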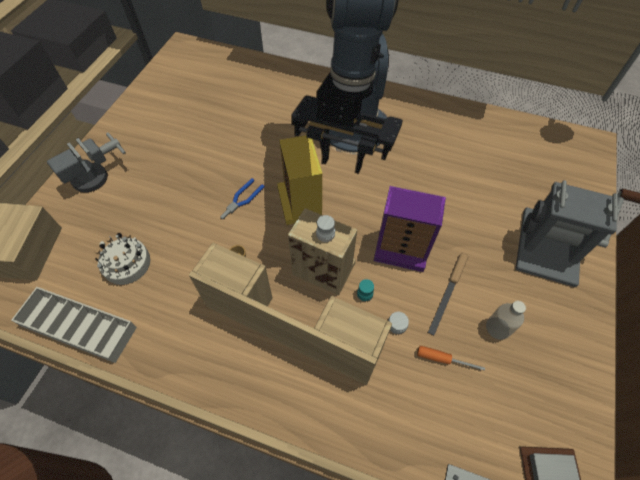

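View pics/side6.png

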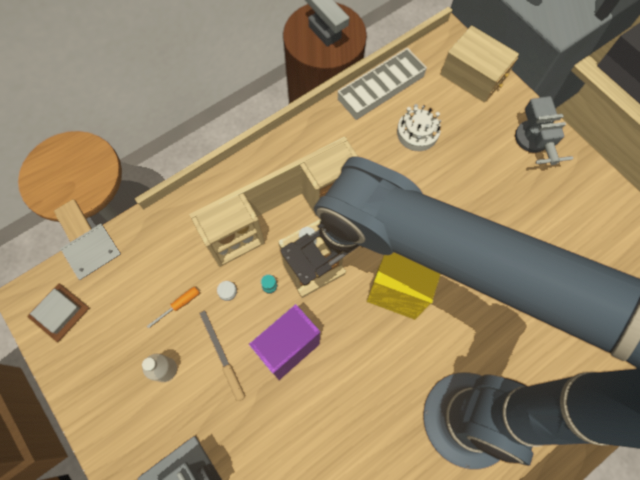

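Run:
```python
from rows import *
a,R,s=cur()
for c in('scene','side'):
    K=manip.calibration(c)
    for d in(0,.07,.15,.2,.25,.3,.35,.4): print(c,d,proj(c,[a-R[:,2]*d],K)[0].round(),end=' ')
    print()
im=cv2.imread('pics/side6.png')[130:330,220:460]; cv2.imwrite('pics/s6c.png',cv2.resize(im,None,fx=3,fy=3))
```

```text
scene 0 [339. 165.] scene 0.07 [343. 136.] scene 0.15 [347.  98.] scene 0.2 [350.  71.] scene 0.25 [354.  41.] scene 0.3 [358.   7.] scene 0.35 [362. -31.] scene 0.4 [367. -74.] 
side 0 [331. 249.] side 0.07 [335. 241.] side 0.15 [341. 230.] side 0.2 [346. 222.] side 0.25 [351. 213.] side 0.3 [357. 203.] side 0.35 [364. 191.] side 0.4 [372. 177.]
```

View pics/s6c.png

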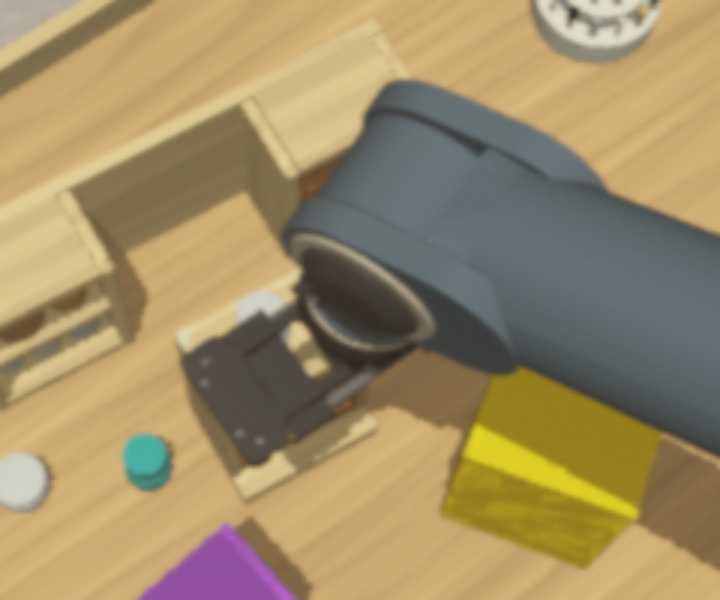

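Request:
{"method": "play_rows", "body": {
  "series": [
    [0.006,-0.001,0.049,0,0,0,0.69],
    [0.014,-0.001,0.098,0,0,0,0.69],
    [0.021,-0.001,0.147,0,0,0,0.69],
    [0.027,-0.001,0.187,0,-0.1,0.1,0.69],
    [0.031,-0.001,0.21,0,-0.1,0.1,0.69],
    [0.031,-0.001,0.21,0,-0.1,0.1,0.69]
  ]
}}

```text
time_s: 11.45
eef_pos: [0.4457, 0.0826, 0.1152]
eef_rot: [0.076, 0.011, 0.997, -0.002]
ft_force: [-0.2, -0.7, -1.0]
grip_width: 0.0598
```

```bash
cat > view2.py <<'E'
import sys
from rows import *
Z=np.load('poses.npz'); p,o,y,pu=[Z[k] for k in('p','o','y','pu')]
a,R,s=cur(); print(a.round(4),s['joints'].round(2),s['time_s'],s['ft_force'].round(1))
print(check(a,R,obst(p,o,y,pu),op=s['grip_width'],lim=.02)[:6])
out=[]
for c in('scene','side'):
    im=manip.read_camera(c); x0,y0=(270,110) if c=='scene' else (240,180)
    out.append(cv2.resize(im[y0:y0+150,x0:x0+190 if c=='scene' else x0+200],(395,300),interpolation=cv2.INTER_CUBIC))
w=manip.read_camera('wrist'); save(sys.argv[1]+'w.png',w)
save(sys.argv[1]+'.png',np.hstack(out))
E
python3 view2.py v7
```

```text
[0.4457 0.0826 0.1152] [-0.45  0.18  0.16  2.26  0.04  0.56  1.21] 11.45 [-0.2 -0.7 -1. ]
[(0.0045, 'body', 'chest'), (0.0062, 'body', 'yellow'), (0.0082, 'body', 'purple')]
```

View pics/v7.png

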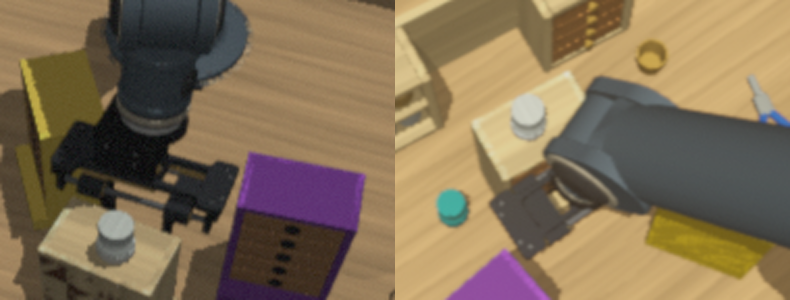

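View pics/v7w.png

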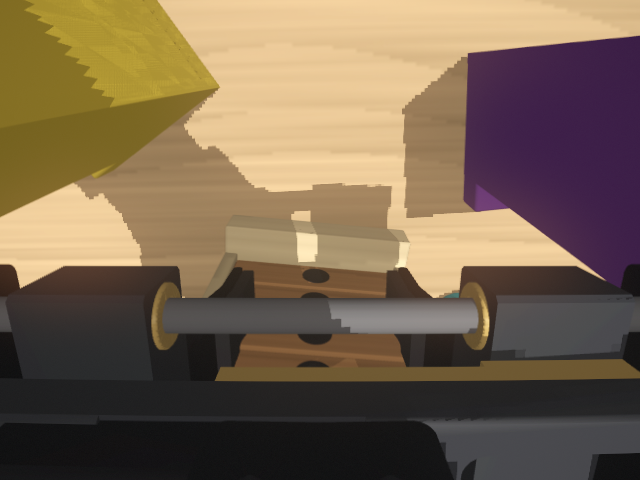

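Run:
```python
from rows import *
Z=np.load('poses.npz'); p,o,y,pu=[Z[k] for k in('p','o','y','pu')]
Rt=toolR(o[2]+.1,np.radians(9),-1); t=comp(p,[-.0775,-.001,0]); a,R,s=cur(); print(t,np.degrees(Ro.from_matrix(R.T@Rt).as_rotvec()))
r=rows([([t[0],t[1],z],Rt) for z in(.115,.09,.06,.03,.014)],.69,4)
for x,Rr in unrows(r): print(x.round(4),check(x,Rr,obst(p,o,y,pu),op=.06,lim=.02)[:4])
```

```text
[ 0.444871    0.084676   -0.11228222] [-0.02939992  0.11624394 -0.34449928]
[0.0033, 0.0007, 0.0025, -0.0, 0.1, -0.3, 0.69]
[0.0073, 0.0007, 0.0272, -0.0, 0.1, -0.3, 0.69]
[0.012, 0.0007, 0.0568, -0.0, 0.1, -0.3, 0.69]
[0.0168, 0.0007, 0.0864, -0.0, 0.1, -0.3, 0.69]
[0.0193, 0.0007, 0.1022, -0.0, 0.1, -0.3, 0.69]
[0.4449 0.0847 0.115 ] [(0.0054, 'body', 'chest'), (0.0064, 'body', 'purple'), (0.0065, 'body', 'yellow')]
[0.4448 0.0847 0.09  ] [(0.0031, 'body', 'yellow'), (0.0055, 'body', 'chest'), (0.006, 'body', 'purple'), (0.0164, 'cen', 'yellow')]
[0.4449 0.0847 0.06  ] [(0.0015, 'body', 'yellow'), (0.0054, 'body', 'chest'), (0.0057, 'cen', 'chest'), (0.0058, 'body', 'purple')]
[0.4448 0.0847 0.03  ] [(0.0015, 'body', 'yellow'), (0.0055, 'body', 'chest'), (0.0055, 'cen', 'yellow'), (0.0057, 'body', 'purple')]
[0.4449 0.0847 0.014 ] [(0.0015, 'body', 'yellow'), (0.0038, 'fingR', 'chest'), (0.0039, 'cen', 'yellow'), (0.0054, 'body', 'chest')]
```

Request:
{"method": "play_rows", "body": {
  "series": [
    [0.0018,0.0027,0.0025,0,0.1,-0.3,0.69],
    [0.0057,0.0027,0.0272,0,0.1,-0.3,0.69],
    [0.0105,0.0027,0.0568,0,0.1,-0.3,0.69],
    [0.0105,0.0027,0.0568,0,0.1,-0.3,0.69]
  ]
}}

```text
time_s: 12.1
eef_pos: [0.4454, 0.0865, 0.0594]
eef_rot: [0.077, 0.007, 0.997, -0.001]
ft_force: [-0.4, -0.6, 1.1]
grip_width: 0.0602
```

```bash
python3 view2.py v8
python3 - <<'E'
from rows import *
Z=np.load('poses.npz'); p,o,y,pu=[Z[k] for k in('p','o','y','pu')]
Rt=toolR(o[2]+.1,np.radians(9),-1); t=comp(p,[-.0762,.001,0]); a,R,s=cur(); print(t,np.degrees(Ro.from_matrix(R.T@Rt).as_rotvec()))
r=rows([([t[0],t[1],z],Rt) for z in(.06,.03,.014)],.69,4)
for x,Rr in unrows(r): print(x.round(4),check(x,Rr,obst(p,o,y,pu),op=.06,lim=.02)[:4])
E
```

```text
[0.4454 0.0865 0.0594] [-0.44  0.29  0.14  2.3   0.02  0.4   1.22] 12.1 [-0.4 -0.6  1.1]
[(0.0032, 'body', 'yellow'), (0.004, 'body', 'purple'), (0.0048, 'body', 'chest'), (0.005, 'cen', 'chest'), (0.011, 'cen', 'yellow')]
[ 0.44638691  0.08651774 -0.11228222] [ 0.01917531  0.14385268 -0.05150197]
[0.0013, -0.0005, 0.0013, 0.0, 0.1, -0.1, 0.69]
[0.006, -0.0005, 0.0309, 0.0, 0.1, -0.1, 0.69]
[0.0086, -0.0005, 0.0467, 0.0, 0.1, -0.1, 0.69]
[0.4463 0.0865 0.06  ] [(0.0038, 'body', 'yellow'), (0.0041, 'body', 'chest'), (0.0042, 'body', 'purple'), (0.0044, 'cen', 'chest')]
[0.4464 0.0865 0.03  ] [(0.0038, 'body', 'yellow'), (0.004, 'body', 'chest'), (0.0042, 'body', 'purple'), (0.0043, 'cen', 'chest')]
[0.4463 0.0865 0.014 ] [(0.0025, 'fingR', 'chest'), (0.0038, 'body', 'yellow'), (0.004, 'body', 'chest'), (0.0042, 'body', 'purple')]
```

View pics/v8.png

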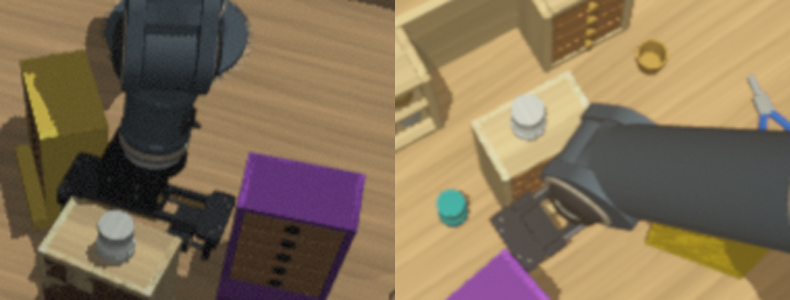

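View pics/v8w.png

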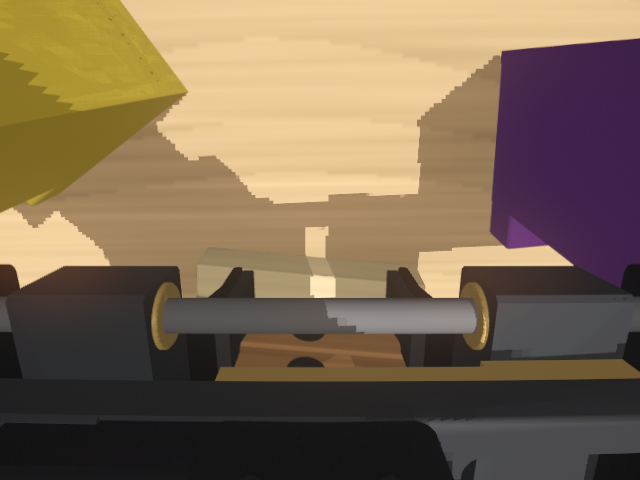

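Request:
{"method": "play_rows", "body": {
  "series": [
    [0.0037,-0.0005,0.0163,0,0.1,0,0.69],
    [0.006,-0.0005,0.0309,0,0.1,0,0.69],
    [0.0086,-0.0005,0.0467,0,0.1,0,0.69],
    [0.0086,-0.0005,0.0467,0,0.1,0,0.69]
  ]
}}

```text
time_s: 12.75
eef_pos: [0.4465, 0.0867, 0.0144]
eef_rot: [0.079, 0.008, 0.997, -0.0]
ft_force: [-0.3, 0.4, -0.4]
grip_width: 0.0598
```

```bash
python3 view2.py v9
```

```text
[0.4465 0.0867 0.0144] [-0.43  0.39  0.13  2.33  0.01  0.27  1.23] 12.75 [-0.3  0.4 -0.4]
[(0.0024, 'fingR', 'chest'), (0.0039, 'body', 'yellow'), (0.004, 'body', 'chest'), (0.004, 'body', 'purple'), (0.0043, 'cen', 'chest'), (0.0062, 'cen', 'yellow')]
```

View pics/v9w.png

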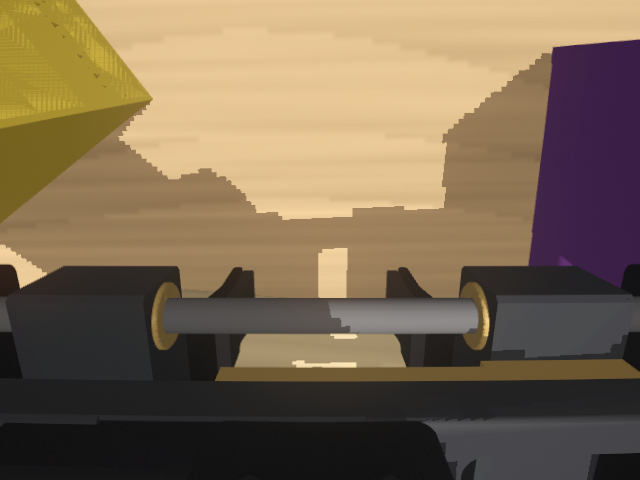

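```bash
cat > plan.py <<'E'
from rows import *
Z=np.load('poses.npz'); p,o,y,pu=[Z[k] for k in('p','o','y','pu')]
def toorg(q):
    c,s_=np.cos(o[2]),np.sin(o[2]); d=np.array(q)[:2]-o[:2]; return np.array([c*d[0]+s_*d[1],-s_*d[0]+c*d[1]])
def plan(wps,g=.69,ch=None):
    """wps: (ox,oy,yaw rel org,lean deg,z)"""
    T=[]
    for ox,oy,yw,l,z in wps:
        t=comp(o,[ox,oy,0]); T.append(([t[0],t[1],z],toolR(o[2]+yw,np.radians(l),-1)))
    r=rows(T,g,4)
    ob=obst(p,o,y,pu); ob.pop('chest')
    for x,Rr in unrows(r): print('  ',toorg(x).round(4),check(x,Rr,ob,op=.06,lim=.02)[:2])
E
python3 - <<'E'
from plan import *
a,R,s=cur(); print(toorg(a))
q=toorg(a)
plan([(q[0]+d,q[1]+dy,yw,l,.0144) for d,dy,yw,l in((.003,0,.1,9),(.006,0,.1,9),(.009,0,.1,9),(.012,0,.08,9),(.015,0,.06,9.5),(.018,0,.04,10),(.021,0,.02,10),(.024,0,0,10.5),(.027,0,0,11),(.030,0,0,11))])
E
```

```text
[-0.23324096  0.0009869 ]
[-0.0029, -0.0003, 0.0008, 0.0, 0.1, -0.1, 0.69]
[-0.0058, -0.0006, 0.0013, 0.0, 0.1, -0.1, 0.69]
[-0.0088, -0.0009, 0.0018, 0.0, 0.1, -0.1, 0.69]
[-0.0117, -0.0012, 0.0023, 0.2, 0.1, 1.1, 0.69]
[-0.0147, -0.0015, 0.0027, 0.4, -0.4, 2.2, 0.69]
[-0.0176, -0.0018, 0.0032, 0.6, -0.9, 3.3, 0.69]
[-0.0206, -0.0021, 0.0037, 0.8, -0.9, 4.5, 0.69]
[-0.0235, -0.0024, 0.0041, 1.0, -1.4, 5.6, 0.69]
[-0.0265, -0.0027, 0.0046, 1.0, -1.9, 5.6, 0.69]
[-0.0294, -0.003, 0.0051, 1.0, -1.9, 5.6, 0.69]
   [-0.2302  0.001 ] [(0.0047, 'body', 'purple'), (0.0064, 'body', 'yellow')]
   [-0.2273  0.001 ] [(0.0053, 'body', 'purple'), (0.0087, 'body', 'yellow')]
   [-0.2242  0.001 ] [(0.0059, 'body', 'purple'), (0.0111, 'body', 'yellow')]
   [-0.2213  0.001 ] [(0.0055, 'body', 'purple'), (0.0124, 'body', 'yellow')]
   [-0.2182  0.001 ] [(0.0051, 'body', 'purple'), (0.0131, 'body', 'yellow')]
   [-0.2153  0.001 ] [(0.0048, 'body', 'purple'), (0.0137, 'body', 'yellow')]
   [-0.2122  0.001 ] [(0.0045, 'body', 'purple'), (0.0153, 'body', 'yellow')]
   [-0.2093  0.001 ] [(0.0042, 'body', 'purple'), (0.016, 'body', 'yellow')]
   [-0.2062  0.001 ] [(0.0046, 'body', 'purple'), (0.0176, 'body', 'yellow')]
   [-0.2033  0.001 ] [(0.0052, 'body', 'purple'), (0.0199, 'body', 'yellow')]
```

Request:
{"method": "play_rows", "body": {
  "series": [
    [-0.0029,-0.0003,0.0008,0,0.1,0,0.69],
    [-0.0058,-0.0006,0.0013,0,0.1,0,0.69],
    [-0.0088,-0.0012,0.0018,0,0.1,0,0.69],
    [-0.0117,-0.0018,0.0023,0.2,0.1,1.1,0.69],
    [-0.0147,-0.0024,0.0027,0.4,-0.4,2.2,0.69],
    [-0.0176,-0.003,0.0032,0.6,-0.9,3.3,0.69],
    [-0.0206,-0.0036,0.0037,0.8,-0.9,4.5,0.69],
    [-0.0235,-0.0042,0.0041,1,-1.4,5.6,0.69],
    [-0.0265,-0.0048,0.0046,1,-1.9,5.6,0.69],
    [-0.0294,-0.0055,0.0051,1,-1.9,5.6,0.69]
  ]
}}

```text
time_s: 14.15
eef_pos: [0.4749, 0.081, 0.0141]
eef_rot: [0.094, 0.057, 0.994, -0.005]
ft_force: [-9.3, 2.7, 4.4]
grip_width: 0.0605
```

```bash
python3 refit.py r10; python3 view2.py v10
```

```text
chest world [ 0.5458  0.0718 -0.1102] org [-0.1329 -0.0024  0.0042] cost 0.057 tcp org [-0.2044 -0.0015]
scene [-0.1337 -0.0039  0.0201] 0.021
side [-0.1328 -0.0016 -0.0047] 0.027
[0.4755 0.0808 0.0142] [-0.46  0.42  0.19  2.29 -0.    0.26  1.16] 14.45 [-5.3  2.2  1.3]
[(0.0014, 'fingL', 'chest'), (0.0017, 'fingR', 'chest'), (0.0071, 'body', 'chest'), (0.0075, 'body', 'purple'), (0.0092, 'cen', 'chest'), (0.0181, 'body', 'yellow')]
```

View pics/r10.png

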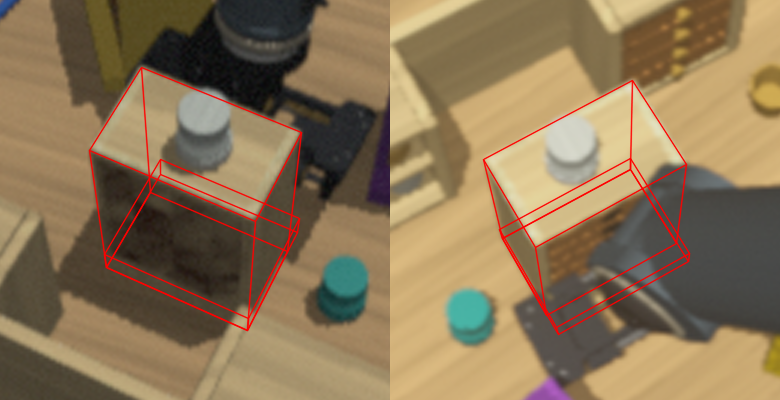

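View pics/v10.png

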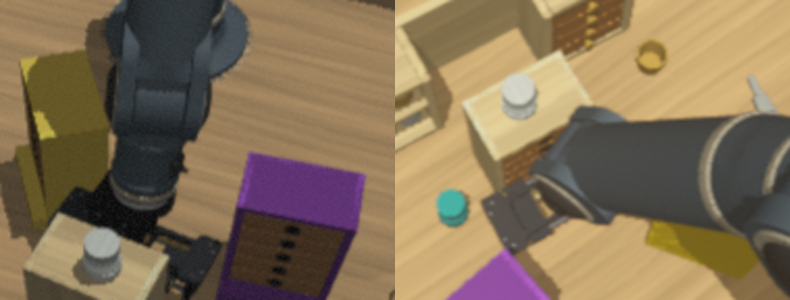

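Run:
```python
from plan import *
a,R,s=cur(); q=toorg(a); print(q, 'yaw rel',np.arctan2(-R[1,0],-R[0,0])-o[2])
plan([(q[0]+.0045*k,q[1]+.0003*k,0,11+min(3,.4*k),.0145) for k in range(1,11)])
```

```text
[-0.20384905 -0.00154703] yaw rel 1.8457167018814946e-05
[-0.0045, 0.0003, 0.0006, 0.0, -0.5, 0.0, 0.69]
[-0.0089, 0.0006, 0.0014, 0.0, -0.9, 0.0, 0.69]
[-0.0133, 0.0009, 0.0023, 0.0, -1.3, 0.0, 0.69]
[-0.0177, 0.0012, 0.0031, 0.0, -1.7, 0.0, 0.69]
[-0.0221, 0.0015, 0.004, 0.0, -2.1, 0.0, 0.69]
[-0.0266, 0.0018, 0.0048, 0.0, -2.5, 0.0, 0.69]
[-0.031, 0.0021, 0.0057, 0.0, -2.9, 0.0, 0.69]
[-0.0354, 0.0024, 0.0065, 0.0, -3.1, 0.0, 0.69]
[-0.0398, 0.0027, 0.0074, 0.0, -3.1, 0.0, 0.69]
[-0.0442, 0.003, 0.0082, 0.0, -3.1, 0.0, 0.69]
   [-0.1993 -0.0012] [(0.008, 'body', 'purple')]
   [-0.1948 -0.0009] [(0.0096, 'body', 'purple')]
   [-0.1904 -0.0006] [(0.0122, 'body', 'purple')]
   [-0.1859 -0.0003] [(0.0152, 'body', 'purple')]
   [-0.1814 -0.    ] [(0.0185, 'body', 'purple')]
   [-0.1768  0.0003] []
   [-0.1723  0.0006] []
   [-0.1679  0.0009] []
   [-0.1634  0.0012] []
   [-0.1589  0.0015] []
```

Request:
{"method": "play_rows", "body": {
  "series": [
    [-0.0045,0.0003,0.0008,0,-0.2,0,0.69],
    [-0.0089,0.0006,0.0016,0,-0.4,0,0.69],
    [-0.0133,0.0009,0.0024,0,-0.6,0,0.69],
    [-0.0177,0.0012,0.0033,0,-0.9,0,0.69],
    [-0.0221,0.0015,0.0042,0,-1.3,0,0.69],
    [-0.0266,0.0018,0.005,0,-1.7,0,0.69],
    [-0.031,0.0021,0.0058,0,-2.1,0,0.69],
    [-0.0354,0.0024,0.0066,0,-2.5,0,0.69],
    [-0.0398,0.0027,0.0075,0,-2.9,0,0.69],
    [-0.0442,0.003,0.0083,0,-3.1,0,0.69]
  ]
}}

```text
time_s: 15.85
eef_pos: [0.5204, 0.0783, 0.0142]
eef_rot: [0.121, 0.057, 0.991, -0.007]
ft_force: [-4.7, 0.7, -2.3]
grip_width: 0.0599
```

```bash
python3 refit.py r11; python3 view2.py v11
```

```text
chest world [ 0.592   0.0687 -0.1127] org [-0.0867 -0.0003  0.0018] cost 0.087 tcp org [-0.1589  0.0011]
scene [-0.0879 -0.0019  0.0177] 0.053
side [-0.0864  0.0003 -0.0058] 0.026
[0.5212 0.0786 0.0148] [-0.45  0.46  0.2   2.23  0.02  0.23  1.16] 16.15 [-2.2 -0.6 -1.3]
[(0.0021, 'fingL', 'chest'), (0.0023, 'fingR', 'chest'), (0.012, 'body', 'chest'), (0.0169, 'cen', 'chest')]
```

View pics/r11.png

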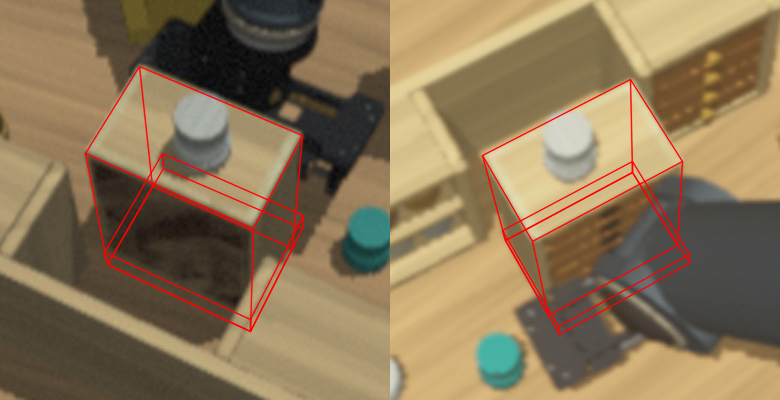

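Run:
```python
from plan import *
a,R,s=cur(); q=toorg(a); print(q, 'yaw rel',np.arctan2(-R[1,0],-R[0,0])-o[2])
plan([(q[0]+.0045*k,.0008,0,14-.25*k,.0145) for k in range(1,12)])
```

```text
[-0.1582566   0.00158959] yaw rel -0.00016495989918592635
[-0.0043, -0.0008, 0.0014, 0.0, 0.3, -0.0, 0.69]
[-0.0087, -0.0008, 0.0025, 0.0, 0.6, -0.0, 0.69]
[-0.013, -0.0008, 0.0035, 0.0, 0.8, -0.0, 0.69]
[-0.0174, -0.0008, 0.0046, 0.0, 1.1, -0.0, 0.69]
[-0.0218, -0.0008, 0.0057, 0.0, 1.3, -0.0, 0.69]
[-0.0261, -0.0008, 0.0068, 0.0, 1.6, -0.0, 0.69]
[-0.0305, -0.0008, 0.0079, 0.0, 1.8, -0.0, 0.69]
[-0.0349, -0.0008, 0.009, 0.0, 2.1, -0.0, 0.69]
[-0.0392, -0.0008, 0.0101, 0.0, 2.3, -0.0, 0.69]
[-0.0436, -0.0008, 0.0112, 0.0, 2.6, -0.0, 0.69]
[-0.0479, -0.0008, 0.0123, 0.0, 2.8, -0.0, 0.69]
   [-0.1537  0.0008] []
   [-0.1492  0.0008] []
   [-0.1448  0.0008] []
   [-0.1403  0.0008] []
   [-0.1357  0.0008] []
   [-0.1313  0.0008] []
   [-0.1268  0.0008] []
   [-0.1222  0.0008] []
   [-0.1178  0.0008] []
   [-0.1132  0.0008] []
   [-0.1088  0.0008] []
```

Request:
{"method": "play_rows", "body": {
  "series": [
    [-0.0043,-0.0008,0.0014,0,0.3,0,0.69],
    [-0.0087,-0.0008,0.0025,0,0.6,0,0.69],
    [-0.013,-0.0008,0.0035,0,0.8,0,0.69],
    [-0.0174,-0.0008,0.0046,0,1.1,0,0.69],
    [-0.0218,-0.0008,0.0057,0,1.3,0,0.69],
    [-0.0261,-0.0008,0.0068,0,1.6,0,0.69],
    [-0.0305,-0.0008,0.0079,0,1.8,0,0.69],
    [-0.0349,-0.0008,0.009,0,2.1,0,0.69],
    [-0.0392,-0.0008,0.0101,0,2.3,0,0.69],
    [-0.0436,-0.0008,0.0112,0,2.6,0,0.69],
    [-0.0479,-0.0008,0.0123,0,2.8,0,0.69]
  ]
}}

```text
time_s: 17.68
eef_pos: [0.5661, 0.073, 0.0143]
eef_rot: [0.094, 0.056, 0.994, -0.005]
ft_force: [-15.5, 1.1, 13.6]
grip_width: 0.0603
```

```bash
python3 refit.py r12; python3 view2.py v12
python3 - <<'E'
from plan import *
a,R,s=cur(); q=toorg(a); print(q, 'yaw rel',np.arctan2(-R[1,0],-R[0,0])-o[2],'lean',np.degrees(np.arccos(-R[2,2])))
E
```

```text
chest world [ 0.6357  0.0627 -0.0774] org [-0.0426 -0.0013  0.037 ] cost 0.24 tcp org [-0.1129  0.001 ]
scene [-0.0559 -0.0133  0.0079] 0.059
side [-0.0395  0.0001 -0.0023] 0.045
[0.5681 0.0728 0.0144] [-0.35  0.51  0.14  2.09 -0.01  0.36  1.23] 17.975 [-8.7  0.8  6. ]
[(-0.0027, 'fingL', 'chest'), (-0.0, 'fingR', 'chest'), (0.0028, 'body', 'chest'), (0.005, 'cen', 'chest'), (0.0162, 'fl', 'chest')]
[-0.11089952  0.00102531] yaw rel 0.0008390273496990119 lean 11.031497173264274
```

View pics/r12.png

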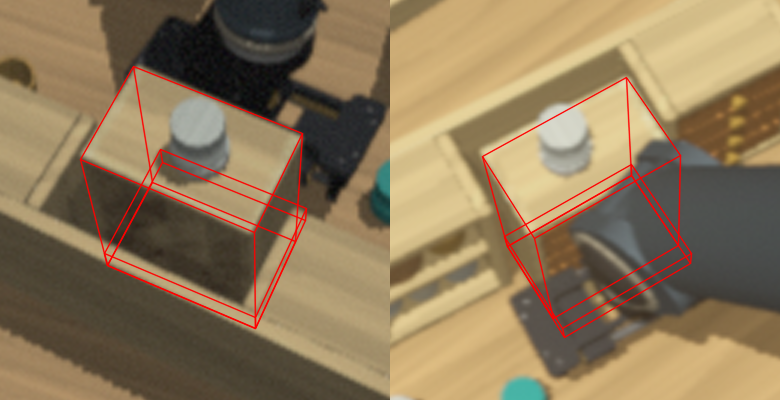

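Run:
```python
from plan import *
Zd=dict(np.load('poses.npz')); Zd['p']=comp(Zd['o'],[-.0395,.0001,-.002]); np.savez('poses.npz',**Zd)
a,R,s=cur(); q=toorg(a)
plan([(q[0]+.0042*k,.0008,0,11,.015) for k in range(1,9)])
```

```text
[-0.0042, -0.0002, 0.0002, 0.0, 0.0, 0.0, 0.69]
[-0.0084, -0.0002, 0.001, 0.0, 0.0, 0.0, 0.69]
[-0.0125, -0.0002, 0.0018, 0.0, 0.0, 0.0, 0.69]
[-0.0166, -0.0002, 0.0026, 0.0, 0.0, 0.0, 0.69]
[-0.0207, -0.0002, 0.0034, 0.0, 0.0, 0.0, 0.69]
[-0.0248, -0.0002, 0.0042, 0.0, 0.0, 0.0, 0.69]
[-0.029, -0.0003, 0.005, 0.0, 0.0, 0.0, 0.69]
[-0.0331, -0.0003, 0.0058, 0.0, 0.0, 0.0, 0.69]
   [-0.1067  0.0008] []
   [-0.1025  0.0008] []
   [-0.0983  0.0008] []
   [-0.0941  0.0008] []
   [-0.0899  0.0008] []
   [-0.0858  0.0008] []
   [-0.0815  0.0008] [(0.018, 'body', 'org')]
   [-0.0773  0.0008] [(0.0138, 'body', 'org'), (0.0197, 'cen', 'org')]
```

View pics/v12.png

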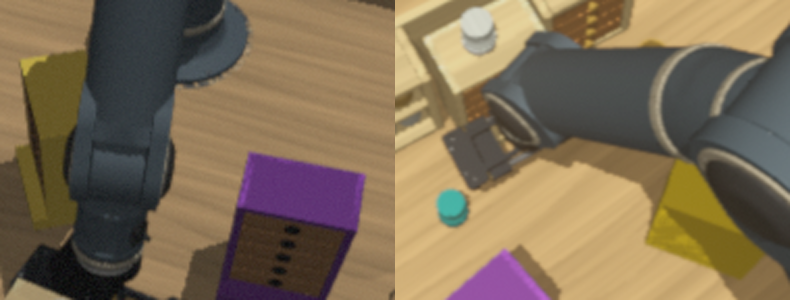

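Request:
{"method": "play_rows", "body": {
  "series": [
    [-0.0042,-0.0002,0.0002,0,0,0,0.69],
    [-0.0084,-0.0002,0.001,0,0,0,0.69],
    [-0.0125,-0.0002,0.0018,0,0,0,0.69],
    [-0.0166,-0.0002,0.0026,0,0,0,0.69],
    [-0.0207,-0.0002,0.0034,0,0,0,0.69],
    [-0.0248,-0.0002,0.0042,0,0,0,0.69],
    [-0.029,-0.0003,0.005,0,0,0,0.69],
    [-0.0331,-0.0003,0.0058,0,0,0,0.69]
  ]
}}

```text
time_s: 19.12
eef_pos: [0.5994, 0.0692, 0.0146]
eef_rot: [0.094, 0.056, 0.994, -0.005]
ft_force: [-8.6, 1.2, 2.7]
grip_width: 0.0607
```

```bash
python3 refit.py r13 side
python3 - <<'E'
from plan import *
a,R,s=cur(); q=toorg(a); print(q, 'yaw rel',np.arctan2(-R[1,0],-R[0,0])-o[2],'lean',np.degrees(np.arccos(-R[2,2])),s['ft_force'],s['joints'].round(2))
plan([(q[0]+d,.0008,0,11,.015) for d in(.002,.004,.0055,.007,.009,.011)])
E
```

```text
chest world [ 0.6694  0.0593 -0.1143] org [-0.0087 -0.0007  0.0001] cost 0.054 tcp org [-0.0794  0.0011]
side [-0.0089 -0.0006 -0.0057] 0.053
[-0.07825436  0.00106131] yaw rel 0.001650716019608131 lean 10.911488712970234 [-4.73102767 -0.07226403 -0.59656643] [-0.31  0.54  0.13  2.02 -0.01  0.4   1.26]
[-0.002, -0.0003, 0.0001, 0.0, -0.1, 0.1, 0.69]
[-0.004, -0.0003, 0.0005, 0.0, -0.1, 0.1, 0.69]
[-0.0055, -0.0003, 0.0008, 0.0, -0.1, 0.1, 0.69]
[-0.0069, -0.0003, 0.0011, 0.0, -0.1, 0.1, 0.69]
[-0.0089, -0.0003, 0.0014, 0.0, -0.1, 0.1, 0.69]
[-0.0109, -0.0003, 0.0018, 0.0, -0.1, 0.1, 0.69]
   [-0.0763  0.0008] [(0.0128, 'body', 'org'), (0.0188, 'cen', 'org')]
   [-0.0742  0.0008] [(0.0108, 'body', 'org'), (0.0172, 'cen', 'org')]
   [-0.0727  0.0008] [(0.0093, 'body', 'org'), (0.0161, 'cen', 'org')]
   [-0.0713  0.0008] [(0.0078, 'body', 'org'), (0.0151, 'cen', 'org')]
   [-0.0692  0.0008] [(0.0058, 'body', 'org'), (0.0138, 'cen', 'org')]
   [-0.0672  0.0008] [(0.0038, 'body', 'org'), (0.0128, 'cen', 'org')]
```

View pics/r13.png

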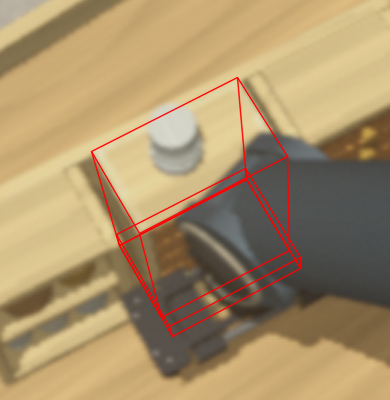

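Remaining gap is about 7–9 mm; now creep in and watch the force.

Request:
{"method": "play_rows", "body": {
  "series": [
    [-0.002,-0.0003,0.0001,0,0,0,0.69],
    [-0.004,-0.0003,0.0005,0,0,0,0.69],
    [-0.0055,-0.0003,0.0008,0,0,0,0.69],
    [-0.0069,-0.0003,0.0011,0,0,0,0.69],
    [-0.0079,-0.0003,0.0013,0,0,0,0.69],
    [-0.0089,-0.0003,0.0014,0,0,0,0.69]
  ]
}}

```text
time_s: 20.02
eef_pos: [0.6062, 0.0684, 0.0145]
eef_rot: [0.092, 0.056, 0.994, -0.005]
ft_force: [-11.9, 0.5, 7.0]
grip_width: 0.06
```

Run:
```python
from plan import *
a,R,s=cur(); q=toorg(a); print(q,s['ft_force'])
```

```text
[-0.0725409   0.00106187] [-11.90921688   0.50089559   7.04298393]
```

Request:
{"method": "play_rows", "body": {
  "series": [
    [-0.003,-0.0002,0.0006,0,0,0,0.69],
    [-0.004,-0.0002,0.0008,0,0,0,0.69],
    [-0.005,-0.0002,0.001,0,0,0,0.69],
    [-0.006,-0.0002,0.0012,0,0,0,0.69],
    [-0.006,-0.0002,0.0012,0,0,0,0.69]
  ]
}}

```text
time_s: 20.65
eef_pos: [0.6063, 0.0685, 0.014]
eef_rot: [0.086, 0.055, 0.995, -0.006]
ft_force: [-17.9, 1.7, 16.1]
grip_width: 0.06
```

```bash
python3 - <<'E'
from plan import *
a,R,s=cur(); q=toorg(a); print(q,s['ft_force'])
E
python3 refit.py r14 side
```

```text
[-0.07242261  0.0011162 ] [-17.88117875   1.68248504  16.05678832]
chest world [ 0.6752  0.0594 -0.116 ] org [-0.0029 -0.     -0.0016] cost 0.076 tcp org [-0.0724  0.0011]
side [-0.003   0.0002 -0.0042] 0.076
```

View pics/r14.png

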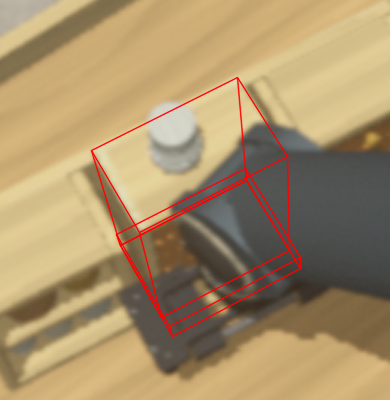

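Request:
{"method": "play_rows", "body": {
  "series": [
    [-0.004,-0.0002,0.0002,0,0,0,0.69],
    [-0.007,-0.0002,0.0006,0,0,0,0.69],
    [-0.0085,-0.0002,0.0008,0,0,0,0.69],
    [-0.0085,-0.0002,0.0008,0,0,0,0.69]
  ]
}}

```text
time_s: 21.3
eef_pos: [0.6064, 0.0684, 0.0138]
eef_rot: [0.077, 0.055, 0.996, -0.006]
ft_force: [-23.8, 1.2, 19.3]
grip_width: 0.0601
```

Run:
```python
from plan import *
a,R,s=cur(); q=toorg(a); print(q,s['ft_force'],np.degrees(np.arccos(-R[2,2])),s['joints'].round(2))
plan([(q[0]-d,q[1],0,11,.0145+z) for d,z in((.005,0),(.012,0),(.025,.0),(.04,.0))])
```

```text
[-0.07236033  0.00109166] [-23.80952179   1.22274932  19.3482732 ] 8.862185769677943 [-0.3   0.56  0.11  1.98 -0.02  0.46  1.28]
[0.0048, 0.0, -0.0015, -0.2, -2.1, 0.3, 0.69]
[0.0117, 0.0001, -0.0026, -0.2, -2.1, 0.3, 0.69]
[0.0246, 0.0001, -0.0046, -0.2, -2.1, 0.3, 0.69]
[0.0394, 0.0002, -0.0069, -0.2, -2.1, 0.3, 0.69]
   [-0.0773  0.0011] [(0.0138, 'body', 'org'), (0.0194, 'cen', 'org')]
   [-0.0843  0.0011] []
   [-0.0974  0.0011] []
   [-0.1124  0.0011] []
```

Request:
{"method": "play_rows", "body": {
  "series": [
    [0.0048,0,-0.0015,-0.2,-2.1,0.3,0.69],
    [0.0117,0,-0.0026,-0.2,-2.1,0.3,0.69],
    [0.0246,0,-0.0046,-0.2,-2.1,0.3,0.69],
    [0.0394,0,-0.0069,-0.2,-2.1,0.3,0.69],
    [0.0394,0,-0.0069,-0.2,-2.1,0.3,0.69]
  ]
}}

```text
time_s: 21.92
eef_pos: [0.5654, 0.073, 0.0144]
eef_rot: [0.095, 0.057, 0.994, -0.005]
ft_force: [-0.1, -0.4, 0.3]
grip_width: 0.0602
```

Run:
```python
from plan import *
a,R,s=cur(); q=toorg(a); print(q,a,s['ft_force'])
plan([(q[0]-.01*min(k,3),q[1],0,11,a[2]+.05*k) for k in range(1,7)])
print()
# then swing to -y side, away from view
```

```text
[-0.1136257   0.00098054] [0.56537716 0.07302368 0.01437924] [-0.10071545 -0.42432943  0.27366068]
[0.0004, 0.0, -0.051, 0.0, -0.1, 0.0, 0.69]
[0.0007, 0.0, -0.102, 0.0, -0.1, 0.0, 0.69]
[0.0011, 0.0001, -0.153, 0.0, -0.1, 0.0, 0.69]
[-0.0084, 0.0001, -0.2021, 0.0, -0.1, 0.0, 0.69]
[-0.0178, 0.0001, -0.2512, 0.0, -0.1, 0.0, 0.69]
[-0.0273, 0.0001, -0.3003, 0.0, -0.1, 0.0, 0.69]
   [-0.1237  0.001 ] []
   [-0.1336  0.0009] []
   [-0.1436  0.001 ] []
   [-0.1436  0.001 ] []
   [-0.1437  0.001 ] []
   [-0.1436  0.001 ] []
```

Request:
{"method": "play_rows", "body": {
  "series": [
    [0.0004,0,-0.051,0,0,0,0.69],
    [0.0007,0,-0.102,0,0,0,0.69],
    [0.0011,0,-0.153,0,0,0,0.69],
    [-0.0084,0,-0.202,0,0,0,0.69],
    [-0.0178,0,-0.251,0,0,0,0.69],
    [-0.0273,0,-0.3,0,0,0,0.69],
    [0,0.04,-0.32,0,0,0,0.69],
    [0.02,0.1,-0.32,0,0,0,0.69],
    [0.05,0.16,-0.33,0,0,0,0.69],
    [0.08,0.22,-0.33,0,0,0,0.69],
    [0.1,0.28,-0.33,0,0,0,0.69],
    [0.12,0.33,-0.33,0,0,0,0.69]
  ]
}}

```text
time_s: 23.42
eef_pos: [0.4243, 0.4207, 0.3163]
eef_rot: [0.095, 0.057, 0.994, -0.005]
ft_force: [1.2, -1.0, -0.5]
grip_width: 0.0599
```

```bash
python3 refit.py r15 side
python3 - <<'E'
from plan import *
a,R,s=cur(); print(a,s['time_s'],s['joints'].round(2))
for c in('scene','side'):
    im=manip.read_camera(c); save(c+'15.png',im); np.save(f'fin_{c}.npy',im)
    x0,y0=(180,210) if c=='scene' else (190,130)
    save(c+'15c.png',cv2.resize(im[y0:y0+160,x0:x0+200],None,fx=4,fy=3.7,interpolation=cv2.INTER_CUBIC))
E
```

```text
chest world [ 0.6774  0.0594 -0.1126] org [-0.0008  0.0003  0.0018] cost 0.042 tcp org [-0.2935  0.3303]
side [-0.0008  0.0003  0.0018] 0.042
[0.42222256 0.42258074 0.31502885] 23.575 [-0.86  0.22 -0.1   1.69  0.2   1.15  0.43]
```

View pics/side15c.png

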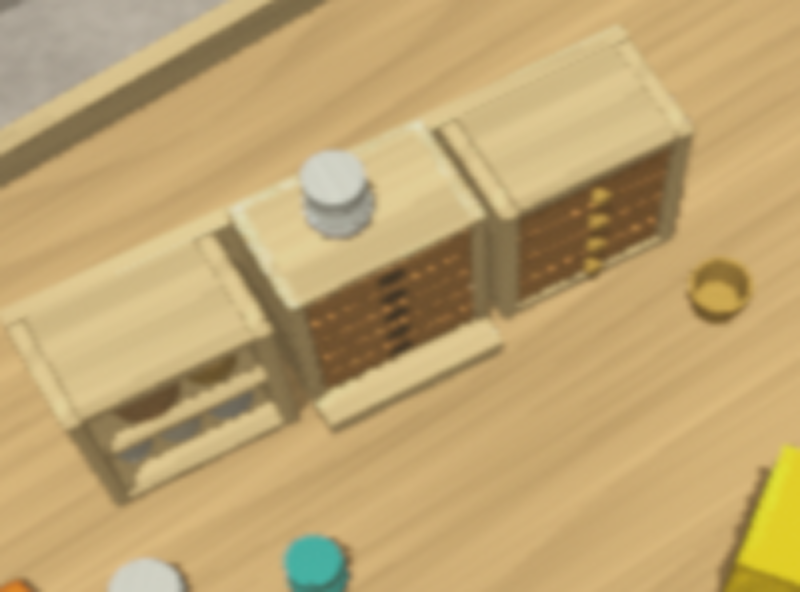

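View pics/scene15c.png

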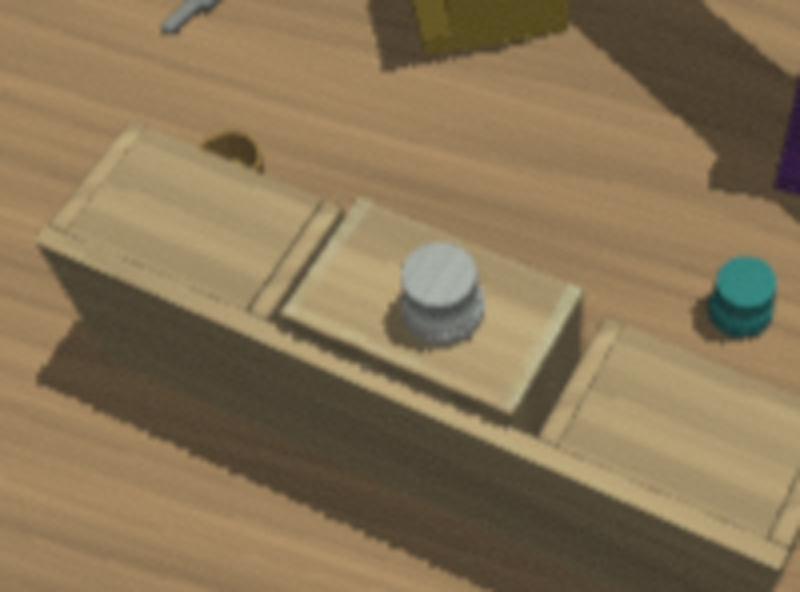

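View pics/side15.png

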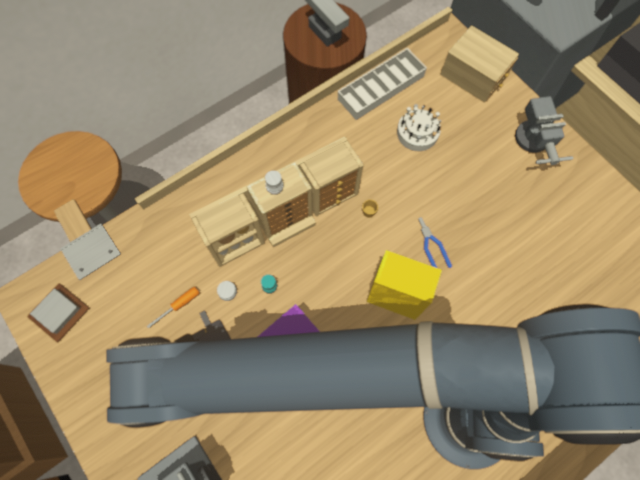

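Run:
```python
from plan import *
for c in('scene','side'):
    K=manip.calibration(c); im=np.load(f'fin_{c}.npy')
    a=cv2.cvtColor(cv2.imread(f'pics/{c}0.png'),cv2.COLOR_BGR2RGB); d=np.abs(im.astype(int)-a).max(2)
    ov=draw(im,c,CH,o,K); u=(proj(c,[[*o[:2],.1]],K)[0]*3).astype(int); save(f'home_{c}.png',ov[u[1]-230:u[1]+230,u[0]-300:u[0]+300])
    vis=np.where(d[...,None]>25,np.array([255,0,0]),im).astype(np.uint8); save(f'diff_{c}.png',vis)
```

```text
(no output)
```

View pics/home_side.png

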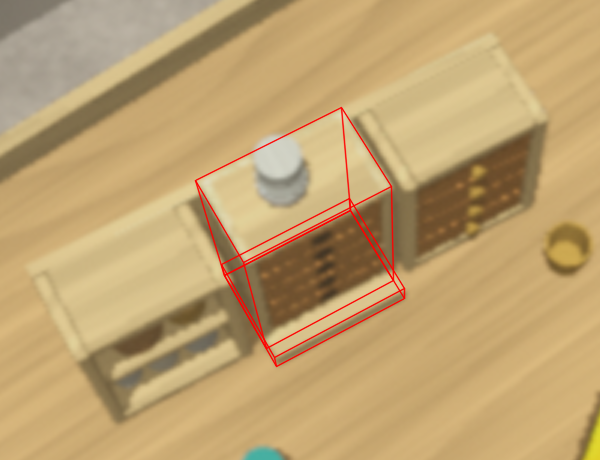

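View pics/home_scene.png

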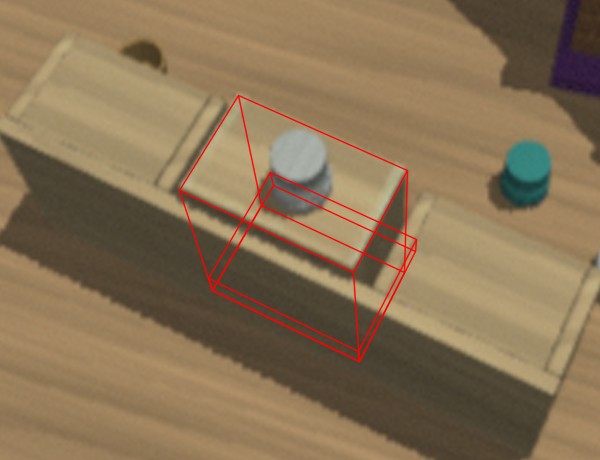

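View pics/diff_side.png

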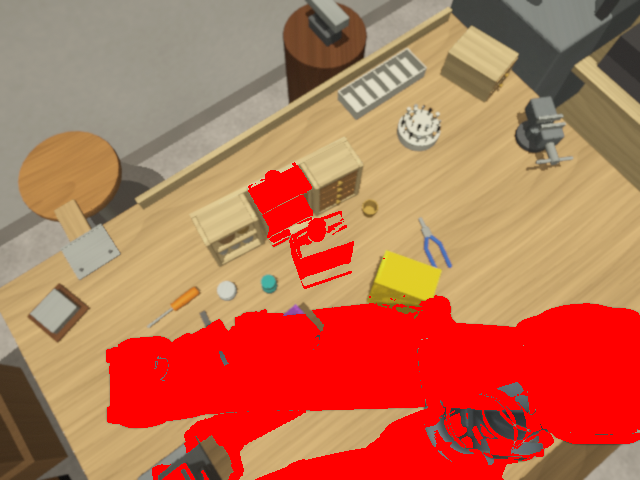

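View pics/diff_scene.png

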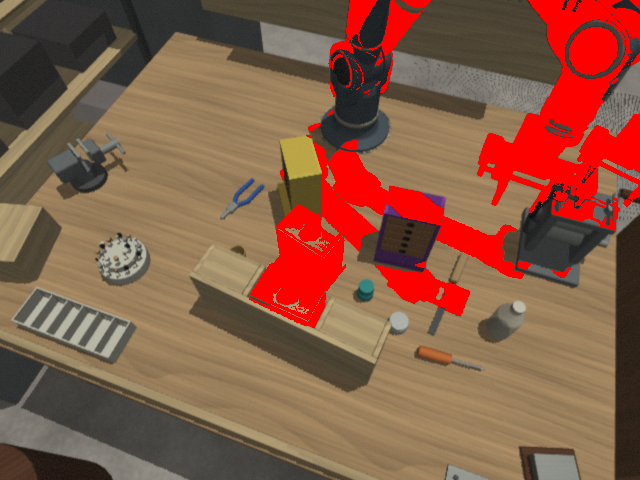

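```bash
python3 -c "
from bench import manip
s=manip.get_state(); print(s['time_s'],abs(s['joint_velocities']).max(),s['ft_force'])
print(manip.sign_off())"
```

```text
23.675 0.021199150728290532 [-0.08543472  0.44711595 -1.19730283]
the job is handed in; nothing more can be done
None
```

The chest is in the bay, standing square with its back at the back panel, and the job is handed in after about 24 s of robot time. The plain wood chest was the one moved; the purple and yellow look-alikes and the turquoise jar were not meant.

**How it was done:**
- I first slid the chest sideways by pushing low on its right side. That moved it 27 mm across and turned it 0.185 rad, so it stood square in front of the bay.
- I then pushed it in from the front with two fingertips on the base board. The gripper leaned back and passed between the yellow and purple boxes with an estimated 3 to 4 mm to spare.

**Last checks:**
- **Position:** the side-camera fit put the chest within about 1 mm and 0.002 rad of home. Drawing the chest in its home pose over the pictures matched in both cameras.
- **Back contact:** the chest stopped dead while the push rose to about 24 N, against roughly 9 N when it was sliding. I take that as contact with the back panel.
- **Disagreement:** the fingertip stop position suggested about 2 to 3 mm short of home. That is within the uncertainty of the organiser fit, since the back panel's thickness is not given.
- **Other things:** the jar was still standing on top. Comparing the pictures from before and after showed nothing else moved; the changes were the chest, jar, arm and shadows. The arm and its shadows covered parts of the purple box and the file, so those two were checked only in part.

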